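# Hang the ultrasonic-bath basket to drain and shut the bath

### The job

Lift the wire basket of vials out of the drained ultrasonic bath and hang it by its handle on the twin hook under the draining stand's shelf, with both prongs under the handle bar and the basket hanging level and still; keep it upright on the way so that no vial tips out. Then fold the bath's hinged lid down until it is fully shut. Leave the bottles, glassware and vial rack standing where they are.

Things in the scene. Friction and masses are not known exactly. Their poses are not given: they have to be found in the camera images.
- basket_handle (a point): Centre of the handle bar of the loose steel wire basket (90 mm in x, 130 mm in y, sides 55 mm high, 0.24 to 0.45 kg with the six vials held in it). The bar is round, 9 mm thick, straight for 106 mm along the point's y, a leg at each end; z is up along the basket. The basket's underside is 140 mm below. It starts in the bath's tank, the bar 55 mm above the rim.
- basket: The same wire basket; origin at the centre of its underside, axes as for the handle.
- bath: Fixed ultrasonic bath, a grey box with an open steel tank: 170 mm (x) by 220 mm (y), rim 155 mm high; tank opening 125 by 165 mm, tank floor 70 mm above the table. Origin under its centre on the table; control panel on its -x side, lid hinge along its +x edge. It stands left or right of the middle, turned up to 0.3 rad.
- lid (a joint): Angle of the bath's hinged lid in rad: 0 = shut flat on the rim, about 1.57 = upright, 1.9 = stop. It starts open at 1.3 to 1.65. The hinge is stiff: the lid stays where it is left, and takes about 2 to 5 N at its free edge to move.
- lid_hinge (a point): Middle of the lid's hinge axis, 160 mm above the table on the bath's +x edge; the axis runs along the point's y, axes as the bath's. The lid reaches from here towards the bath's -x when shut.
- lid_edge (a point): Middle of the lid's free edge, 167 mm from the hinge axis, mid-thickness. The lid is a flat steel plate 165 by 212 mm, 8 mm thick, with a round black knob 30 mm across and 20 mm high at the centre of its outer face. In the point's frame the hinge lies towards +x, y runs along the edge, z points out of the outer (when shut, upper) face.
- stand: Fixed steel draining stand: drip tray 180 mm (x) by 260 mm (y); posts at x = 80, y = +-120 mm carry a cross bar with the twin hook and a wire shelf (underside 388 mm above the table, from the posts forward to x = 10, so 20 mm behind the hook seat; beakers on it reach 452 mm). Origin under the tray's centre on the table, front to its -x. On the other side from the bath, turned up to 0.3 rad.
- hook_seat (a point): Where the handle bar's centre lies when hung: midway between the prongs, 263.5 mm above the table, axes as the stand's; the bar lies along y. The two round prongs, 8 mm thick, at y = +-35 mm, point to -x from a cross bar 90 mm behind; level for 10 mm either side of the seat, upturned ends 26 mm in front of it. To clear the ends the bar's centre must pass 20 mm or more above the seat height.
- tall_bottle: Bystander: glass bottle with blue cap, 64 mm wide, 200 mm high, between bath and stand; origin under its centre.
- amber_jar: Bystander: amber jar 68 mm wide, 95 mm high; origin under its centre.
- beaker: Bystander: glass beaker 72 mm wide, 85 mm high; origin under its centre.
- flask: Bystander: conical flask 84 mm wide, 122 mm high; origin under its centre.
- wash_bottle: Bystander: clear plastic bottle 66 mm wide, 150 mm high; origin under its centre.
- vial_rack: Bystander: grey rack of eight vials, 120 mm (x) by 60 mm (y), 55 mm high, between bath and stand; origin under its centre.
- drain_cup: Bystander: small white cup 52 mm wide, 55 mm high, standing in the stand's drip tray below the hook; origin under its centre.
Not all that is in view belongs to the job. What is shaped like the basket but pink is not meant.

How it is judged:
On the way, in this order (a step that is already met when the one before it is completed fails the run):
1. the basket hangs by its handle on both prongs of the twin hook, let go and still (horizontal distance between basket_handle and hook_seat below 0.027 m and z of basket_handle in the frame of hook_seat between -0.008 and 0.008 m and angle between the y axis of basket_handle and the y axis of hook_seat, either way round below 0.2 rad and angle between basket_handle's own z axis and vertical below 0.25 rad and contact force between basket and stand above 1 N and contact force between basket and the fingers below 0.1 N and linear speed of basket below 0.03 m/s), for 0.3 s.
2. the bath's lid is shut (value of joint lid below 0.06 rad), for 0.2 s.
At the end, for the whole second after the job is handed in: Basket let go, still and borne by the stand: handle bar centre within 27 mm sideways and 8 mm in height of the hook seat, bar within 0.2 rad of the seat's line, basket within 0.25 rad of upright; lid shut to within 0.06 rad (all of step 1 and value of joint lid below 0.06 rad); the robot touches nothing.
It fails at once if the basket was tipped far over (more than 40 degrees), so that vials could fall out (angle between basket_handle's own z axis and vertical above 0.7 rad).
It fails at once if a bystander was shifted by more than 30 mm or knocked over (distance of any of tall_bottle, amber_jar, beaker, flask, wash_bottle, vial_rack, drain_cup from where it was at the start of the episode above 0.03 m or angle between any of tall_bottle, amber_jar, beaker, flask, wash_bottle, vial_rack, drain_cup's own z axis and vertical above 0.5 rad).
It also fails if it takes over 66 s, if anything falls off the work surface, if the arm or the gripper's body presses on something with over 40 N, if the wrist force passes 120 N, or if a joint passes its speed limit or range.

### The arm

A 6-joint arm with a two-finger parallel gripper is mounted at the origin on the work surface. World frame = base frame: x ahead of the robot, y to its left, z up, the work surface at z = 0. Lengths are in m, angles in rad, forces in N, time in s.
With the tool pointing down it reaches from about 0.25 to 0.775 m from the base axis. Payload 4 kg.
Tool frame: the origin (TCP) lies midway between the tips of the shut fingers; the grasp point (between the pads) lies 19 mm behind it; y points along the fingers, x is the direction in which the jaws open and shut, and the axes are right-handed (so a half turn about y gives the same grasp; the last joint's range is limited). The gripper opens to 94 mm and grips with 3 to 60 N. Pads are 16 mm wide; open, the fingers measure 119 mm over their backs; the gripper's body (75 mm by 177 mm) begins 78 mm behind the grasp point.
Start: joints at [1.13, 0.087, 1.371, -0, 1.684, -0.103], TCP at [0.182, 0.519, 0.183] pointing down, gripper open.
Joint ranges: [-3.1, 3.1], [-0.76, 2.03], [0.27, 2.55], [-1.08, 4.22], [0.17, 2.65], [-2.57, 2.57]. Speed limits (rad/s): [2.79, 2.79, 3.14, 3.14, 3.14, 3.14].

### API

Orientations are given as [roll, pitch, yaw] about the fixed x, y, z axes, in that order (R = Rz(yaw) Ry(pitch) Rx(roll)).
In Python, from bench import robot, snapshot, camera_info, ticket gives the robot as it stands.
- The arm moves only by the shell command python3 -m creep 'ROWS'. ROWS is JSON, a list of rows, each an object with "slide": the shift along the tool's x, y, z in mm, a list of three; "roll": the turn about the tool's y in degrees; "grip": the closure, from 0 (fully open) to 1 (shut). In form: [{"slide": [x, y, z], "roll": roll, "grip": grip}, ...]. A call has 1 to 20 rows; each row is the pose to reach, as a shift and turn from the pose commanded when the call began, along the tool's axes at that moment; what a row does not reach only later rows make up. A row lasts 1/12 s, in which the tool goes at most 41.7 mm and 7.16 degrees, less where a joint would pass 70% of its speed; a pose out of reach is approached as far as the arm can. A call with a gripper value outside its range is refused whole. The fingers move at their own pace and stop on an object; the grip force is fixed at half the most. Time passes only in rows, so rows that repeat a pose let the fingers close. It gives the time, the measured TCP pose, the force and the opening at its end, in the units of the state.
- robot.get_obs(): the state, without advancing time (a new reading comes with each control period).
- snapshot(name): name is "scene" or "top" or "wrist"; returns the picture (384x512x3 uint8, red, green, blue); there is no depth.
- camera_info(name): a dict with "fx", "fy", "cx", "cy" (pixels), "cam_to_world" (4x4, takes a point from camera to world coordinates). Camera axes: x right, y down, z forward; pixel columns grow to the right and rows downward; lengths in m; the calibration is good to about 2 mm. A picture is of the moment at which its call begins: read the wrist's pose just before it. camera_info takes no time and is no camera call; for the wrist camera it gives the pose at the moment of the call.
- ticket.close_job(): hands the job in, once; it reports no verdict.
The state is a dict: "time": time; "joint_positions": joint angles; "qvel": joint speeds; "joint_torque": joint torques, N m; "tool_pos": TCP position; "ee_rot": TCP orientation; "wrist_force": force on the tool from outside, world axes, zero at the start; "wrist_torque": the same for the moment, N m; "width": finger opening in m.
Only numpy, scipy, OpenCV 4.12 (cv2) and the standard library are available. Lean on these libraries where they do the work, as an engineer would, in place of code of your own. Each camera call takes 0.05 s, during which the arm holds its last target.

## Working session

There is one attempt and no reset: what is moved stays moved. The work goes in short steps, Python scripts to look and compute and a shell command to move; the robot and the scene stay as the last step left them, time stands still between calls to the robot, and variables do not carry over. Pictures are saved under pics/ and viewed, and the job is handed in when it is done.

```bash
ls; mkdir -p pics
python3 - <<'E'
from bench import robot,snapshot,camera_info
import cv2,numpy as np
print(robot.get_obs())
for n in ["scene","top","wrist"]:
    im=snapshot(n); cv2.imwrite(f"pics/{n}0.png",im[:,:,::-1]); c=camera_info(n); print(n,c["fx"],c["fy"],c["cx"],c["cy"]);print(np.round(c["cam_to_world"],4).tolist())
E
```

```text
pics
{'time': 0.0, 'joint_positions': array([ 1.12986227e+00,  8.79294817e-02,  1.37223175e+00, -8.82972253e-06,
        1.68357439e+00, -1.03097696e-01]), 'qvel': array([-0.00059964, -0.0014897 , -0.00015793, -0.00093201, -0.0006198 ,
       -0.00121354]), 'joint_torque': array([-2.84554862e-04, -3.40171337e+01, -3.02434731e+01,  7.18443654e-02,
        3.26608366e-02, -1.66110003e-04]), 'tool_pos': array([0.18205134, 0.51837766, 0.18222958]), 'ee_rot': array([-1.57058451,  0.00213249,  1.23295921]), 'wrist_force': array([ 0.19847135, -0.17786476, -0.00364834]), 'wrist_torque': array([ 0.00894609,  0.04992655, -0.01639151]), 'width': 0.0940196025766319}
scene 491.1757865162958 491.1757865162958 255.02627328948597 184.30613745740482
[[-0.8951, 0.2644, -0.359, 1.0769], [0.4458, 0.5267, -0.7238, 1.0863], [-0.0023, -0.8079, -0.5893, 1.0411], [0.0, 0.0, 0.0, 1.0]]
top 491.0361196647805 491.0361196647805 268.27436353668327 183.61693129583767
[[0.0204, -0.9851, 0.1707, 0.3326], [-0.9991, -0.0264, -0.0331, 0.0406], [0.0372, -0.1699, -0.9848, 1.3285], [0.0, 0.0, 0.0, 1.0]]
wrist 271.73695125654467 271.73695125654467 253.8100770584545 190.33620899805916
[[0.3314, 0.9186, 0.2153, 0.1189], [0.9435, -0.3221, -0.0779, 0.5392], [-0.0022, 0.229, -0.9734, 0.3839], [0.0, 0.0, 0.0, 1.0]]
```

View pics/scene0.png

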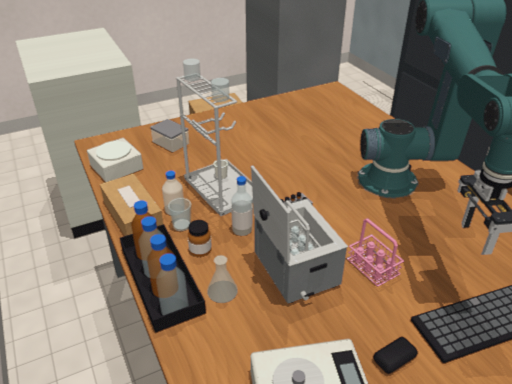

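View pics/top0.png

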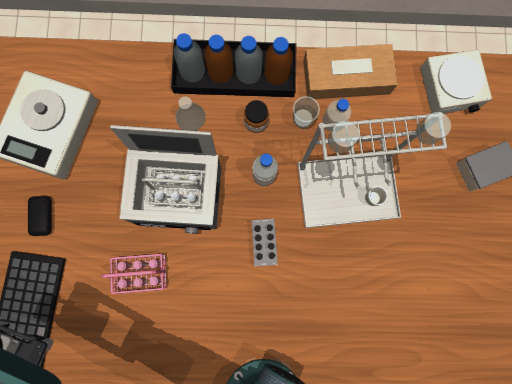

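View pics/wrist0.png

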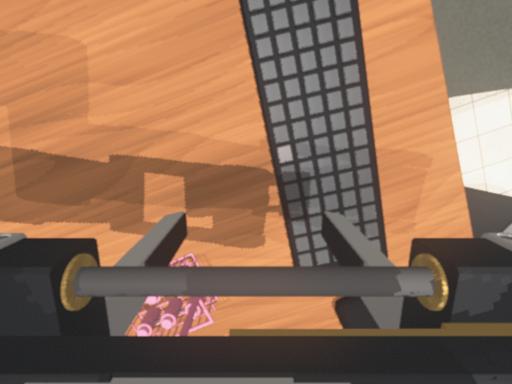

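```bash
cat > h.py <<'E'
import numpy as np,cv2
from bench import robot,snapshot,camera_info
def ray(n,u,v,c=None):
    c=c or camera_info(n);T=np.array(c["cam_to_world"]);d=T[:3,:3]@np.array([(u-c["cx"])/c["fx"],(v-c["cy"])/c["fy"],1]);return T[:3,3],d/np.linalg.norm(d)
def onz(n,u,v,z,c=None):
    o,d=ray(n,u,v,c);return o+d*(z-o[2])/d[2]
def proj(n,p,c=None):
    c=c or camera_info(n);T=np.array(c["cam_to_world"]);q=T[:3,:3].T@(np.array(p)-T[:3,3]);return np.array([c["fx"]*q[0]/q[2]+c["cx"],c["fy"]*q[1]/q[2]+c["cy"]])
def tri(n1,p1,n2,p2):
    o1,d1=ray(n1,*p1);o2,d2=ray(n2,*p2);A=np.stack([d1,-d2],1);t=np.linalg.lstsq(A,o2-o1,rcond=None)[0]
    a=o1+d1*t[0];b=o2+d2*t[1];return (a+b)/2,np.linalg.norm(a-b)
def crop(src,x0,y0,x1,y1,k,out):
    im=cv2.imread(src)[y0:y1,x0:x1];cv2.imwrite(out,cv2.resize(im,None,fx=k,fy=k,interpolation=cv2.INTER_CUBIC))
E
python3 -c "
from h import *
crop('pics/top0.png',105,115,235,240,5,'pics/top0b.png')
crop('pics/top0.png',290,90,460,235,4.5,'pics/top0s.png')
crop('pics/scene0.png',240,160,350,300,4,'pics/scene0b.png')
crop('pics/scene0.png',165,50,265,220,3.5,'pics/scene0s.png')"
```

```text
(no output)
```

View pics/top0b.png

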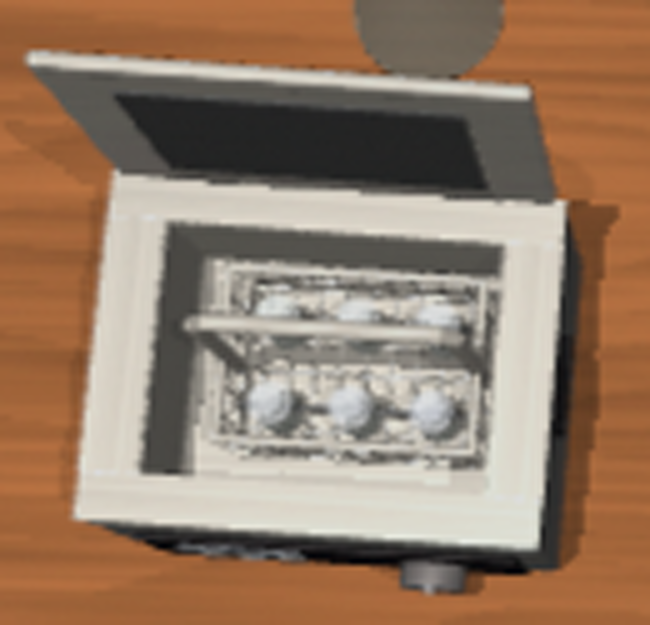

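View pics/top0s.png

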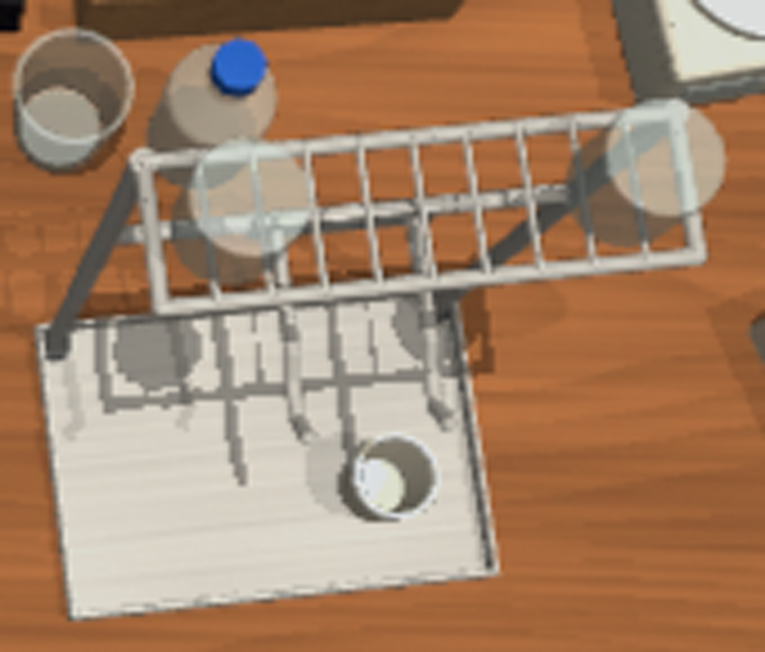

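View pics/scene0b.png

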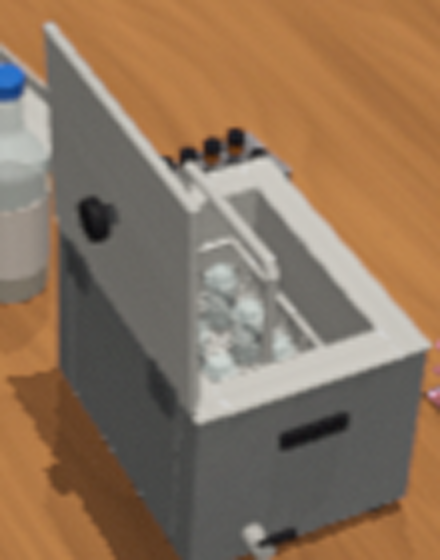

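View pics/scene0s.png

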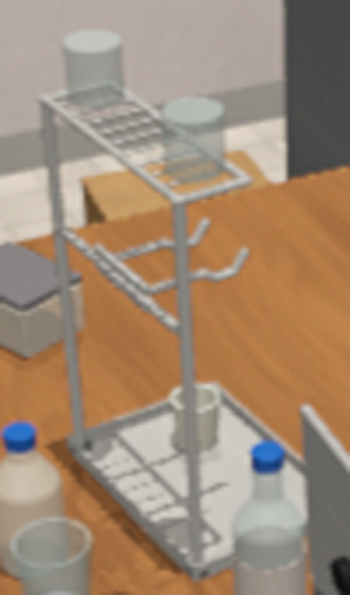

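Run:
```python
from h import *
f5=lambda u,v:(105+u/5,115+v/5); f=lambda u,v:(290+u/4.5,90+v/4.5)
np.set_printoptions(precision=4,suppress=True)
C=[onz('top',*f5(*p),0.155) for p in [(112,175),(75,520),(545,550),(567,203)]]
for p in C: print('bath',p)
print('c',np.mean(C,0),[np.linalg.norm(C[i]-C[(i+1)%4]) for i in range(4)])
a=C[0]+C[3]-C[1]-C[2];print('yaw bath',np.arctan2(a[1],a[0]))
h=[onz('top',*f5(*p),0.21) for p in [(190,323),(465,336)]]
print('handle',h,np.mean(h,0),np.linalg.norm(h[0]-h[1]));d=h[0]-h[1];print(np.arctan2(-d[0],d[1]))
s=lambda u,v:(240+u/4,160+v/4)
for a,b in [((190,323),(190,172)),((465,336),(268,268))]: print('tri',tri('top',f5(*a),'scene',s(*b)))
S=[onz('top',*f(*p),0.012) for p in [(40,325),(70,618),(497,573),(460,300)]]
print('tray',S,np.mean(S,0),[np.linalg.norm(S[i]-S[(i+1)%4]) for i in range(4)])
a=S[0]+S[3]-S[1]-S[2];print(np.arctan2(a[1],a[0]))
t=[onz('top',*f(*p),0.276) for p in [(303,438),(445,420)]];print('tips',t,np.linalg.norm(t[0]-t[1]))
d=t[0]-t[1];yaw=np.arctan2(-d[0],d[1]);print(yaw,'seat',np.mean(t,0)+.026*np.array([np.cos(yaw),np.sin(yaw),0]))
g=lambda u,v:(165+u/3.5,50+v/3.5)
print(tri('top',f(303,438),'scene',g(244,252)),tri('top',f(445,420),'scene',g(206,224)))
print(tri('top',f5(30,57),'scene',s(190,213)),tri('top',f5(528,92),'scene',s(47,27)))
for n,z,p in [('cap',.2,(265,159)),('rackc',.055,(264,243)),('cup',.055,f(395,477))]: print(n,onz('top',*p,z))
```

```text
bath [0.6097 0.3451 0.155 ]
bath [0.4415 0.3509 0.155 ]
bath [0.4325 0.1284 0.155 ]
bath [0.6022 0.1243 0.155 ]
c [0.5215 0.2372 0.155 ] [np.float64(0.16829696271669797), np.float64(0.22273708161772138), np.float64(0.16967530508678635), np.float64(0.22093332909653152)]
yaw bath -0.02926439165926124
handle [array([0.5281, 0.2906, 0.21  ]), array([0.5255, 0.1648, 0.21  ])] [0.5268 0.2277 0.21  ] 0.12585109622293653
-0.021191791167327723
tri (array([0.5433, 0.2621, 0.2674]), np.float64(0.05945691954967176))
tri (array([0.5105, 0.1946, 0.1333]), np.float64(0.0703926585519286))
tray [array([ 0.6228, -0.0867,  0.012 ]), array([ 0.4443, -0.1065,  0.012 ]), array([ 0.4775, -0.365 ,  0.012 ]), array([ 0.646 , -0.3463,  0.012 ])] [ 0.5476 -0.2261  0.012 ] [np.float64(0.17960825869653696), np.float64(0.2606751581536246), np.float64(0.1694869288299252), np.float64(0.2606070399626229)]
0.11031077481317751
tips [array([ 0.5121, -0.19  ,  0.276 ]), array([ 0.5228, -0.2599,  0.276 ])] 0.07075630982343686
0.15276691094571818 seat [ 0.5431 -0.221   0.276 ]
(array([ 0.514 , -0.1918,  0.2714]), np.float64(0.0026123650205994334)) (array([ 0.5235, -0.2614,  0.2701]), np.float64(0.0008105521820615896))
(array([0.6213, 0.3385, 0.3219]), np.float64(0.0029962962303761087)) (array([0.6117, 0.1303, 0.3222]), np.float64(0.00097745039992336))
cap [0.5868 0.0115 0.2   ]
rackc [0.3977 0.0056 0.055 ]
cup [ 0.5279 -0.2926  0.055 ]
```

Run:
```python
from h import *
from scipy.spatial.transform import Rotation as R
np.set_printoptions(precision=4,suppress=True)
f5=lambda u,v:(105+u/5,115+v/5); s=lambda u,v:(240+u/4,160+v/4)
for a,b in [((190,323),(268,268)),((465,336),(190,172))]: print('tri',tri('top',f5(*a),'scene',s(*b)))
o=robot.get_obs();M=R.from_euler('xyz',o['ee_rot']).as_matrix();print(M)
T=np.array(camera_info('wrist')['cam_to_world']);print(M.T@(T[:3,3]-o['tool_pos']),M.T@T[:3,:3])
for z in [0,.05,.1,.15,.2]: 
  p=o['tool_pos']-M[:,1]*z; print(z,proj('scene',p),proj('top',p))
crop('pics/scene0.png',380,0,512,270,2.2,'pics/g0.png')
```

```text
tri (array([0.5305, 0.29  , 0.2069]), np.float64(0.004514531800465027))
tri (array([0.5248, 0.1679, 0.1982]), np.float64(0.006429926774043643))
[[ 0.3315 -0.0007 -0.9435]
 [ 0.9435 -0.0015  0.3315]
 [-0.0017 -1.      0.0002]]
[-0.0018 -0.2015  0.0665] [[ 1.      0.0002 -0.0005]
 [ 0.0005 -0.2291  0.9734]
 [ 0.0001 -0.9734 -0.2291]]
0 [473.1338 247.004 ] [ 31.9588 332.821 ]
0.05 [478.418  232.1406] [ 21.591  335.8627]
0.1 [483.967  216.5326] [ 10.1906 339.2073]
0.15 [489.8011 200.1225] [ -2.4048 342.9026]
0.2 [495.9429 182.847 ] [-16.3936 347.0066]
```

View pics/g0.png

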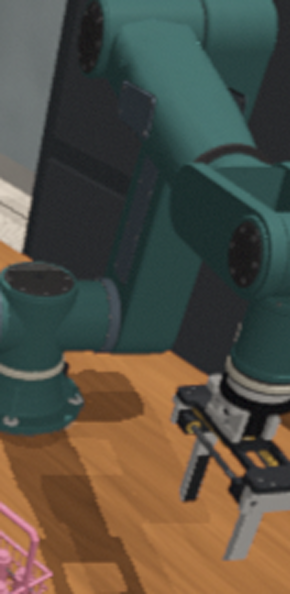

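Candidates for the basket are the steel basket in the bath (top 172,190), the pink basket (138,272, a decoy), the vial rack (264,243) and the stand's wire shelf (380,130). I choose the steel one: the close crop shows its bar from (143,180) to (198,182), inside the grey bath. The stand's hook tips are at (358,187) and (389,183).

I'll hover just in front of the bar, with the jaws across it and above the lid edge (z 0.322).

```bash
python3 -m creep '[{"slide":[0,-80,0],"roll":0,"grip":0},{"slide":[0,-158,0],"roll":7,"grip":0},{"slide":[-170,-158,-394],"roll":72,"grip":0},{"slide":[-170,-158,-394],"roll":72,"grip":0},{"slide":[-170,-158,-394],"roll":72,"grip":0},{"slide":[-170,-158,-394],"roll":72,"grip":0},{"slide":[-170,-158,-394],"roll":72,"grip":0},{"slide":[-170,-158,-394],"roll":72,"grip":0},{"slide":[-170,-158,-394],"roll":72,"grip":0},{"slide":[-170,-158,-394],"roll":72,"grip":0},{"slide":[-170,-158,-394],"roll":72,"grip":0},{"slide":[-170,-158,-394],"roll":72,"grip":0},{"slide":[-170,-158,-394],"roll":72,"grip":0},{"slide":[-170,-158,-394],"roll":72,"grip":0},{"slide":[-170,-158,-394],"roll":72,"grip":0},{"slide":[-170,-158,-394],"roll":72,"grip":0}]'
python3 - <<'E'
from h import *
from scipy.spatial.transform import Rotation as R
np.set_printoptions(precision=4,suppress=True)
for n in ["scene","wrist","top"]: cv2.imwrite(f"pics/{n}1.png",snapshot(n)[:,:,::-1])
o=robot.get_obs();print(o['time'],o['tool_pos'],o['ee_rot'],o['joint_positions']);M=R.from_euler('xyz',o['ee_rot']).as_matrix();print(M)
for z in [0,.05,.097,.15,.2,.25]:
  p=o['tool_pos']-M[:,1]*z; print(z,proj('scene',p),proj('scene',p+M[:,0]*.0885),proj('scene',p-M[:,0]*.0885))
crop('pics/scene1.png',200,0,400,230,2.6,'pics/g1.png')
E
```

```text
time: 1.48
tool_pos: [0.497, 0.2285, 0.341]
ee_rot: [-1.571, 0.001, -0.023]
wrist_force: [0.2, 0.6, -0.9]
width: 0.0935
1.6333 [0.4966 0.2291 0.3415] [-1.5705  0.0001 -0.0213] [0.3283 0.1055 1.0388 0.0003 1.9973 0.3498]
[[ 0.9998 -0.0001  0.0213]
 [-0.0213  0.0003  0.9998]
 [-0.0001 -1.      0.0003]]
0 [309.9878 168.5983] [278.8937 177.2945] [339.5955 160.3179]
0.05 [311.2733 151.8377] [279.4369 160.3195] [341.5518 143.771 ]
0.097 [312.54   135.3222] [279.9727 143.5725] [343.4772 127.4849]
0.15 [314.0415 115.7465] [280.6087 123.6962] [345.7566 108.2053]
0.2 [315.5344  96.2812] [281.242  103.9038] [348.02    89.0601]
0.25 [317.1078  75.7673] [281.9104  83.0149] [350.4021  68.9116]
```

View pics/g1.png

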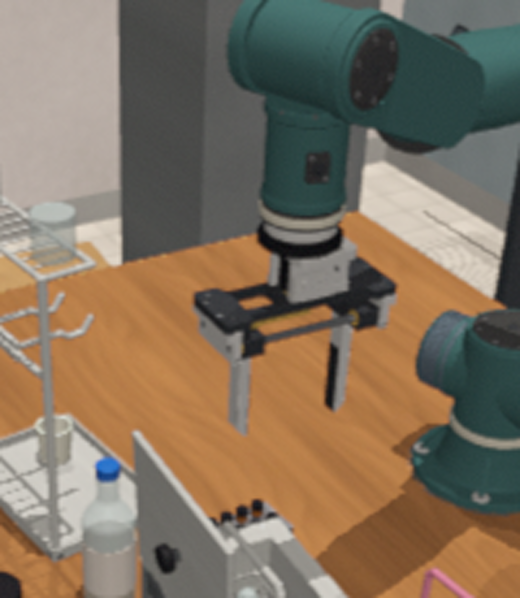

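View pics/wrist1.png

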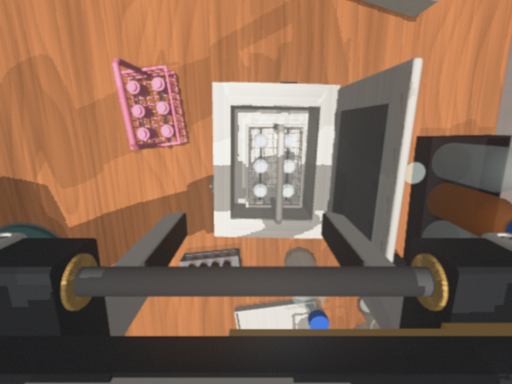

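The scene view gives the gripper's build: the wide body spans about TCP+0.10 to +0.16, with a narrower column above it. To clear the shelf I should hold the bar deep in the fingers, about 58 mm above the TCP, so the body passes under the shelf. I'll check the bar's x in the wrist view, where it runs from (280,120) to (279,222).

```bash
python3 - <<'E'
from h import *
np.set_printoptions(precision=4,suppress=True)
for p in [(280,122),(280,170),(279,222)]: print(onz('wrist',*p,.21))
for p in [(418,62),(392,255)]: print('lid',onz('wrist',*p,.322))
crop('pics/wrist1.png',200,60,440,260,3.3,'pics/w1.png')
E
python3 -m creep '[{"slide":[20,0,0],"roll":0,"grip":0.36},{"slide":[20,0,0],"roll":0,"grip":0.36},{"slide":[20,0,0],"roll":0,"grip":0.36},{"slide":[20,0,0],"roll":0,"grip":0.36},{"slide":[20,30,0],"roll":0,"grip":0.36},{"slide":[20,60,0],"roll":0,"grip":0.36},{"slide":[20,90,0],"roll":0,"grip":0.36}]'
```

```text
[0.5281 0.2978 0.21  ]
[0.5281 0.2402 0.21  ]
[0.5269 0.1722 0.21  ]
lid [0.6213 0.3379 0.322 ]
lid [0.6168 0.1801 0.322 ]
time: 2.22
tool_pos: [0.5172, 0.228, 0.2515]
ee_rot: [-1.57, -0.003, -0.023]
wrist_force: [0.5, -0.4, 1.1]
width: 0.06
```

View pics/w1.png

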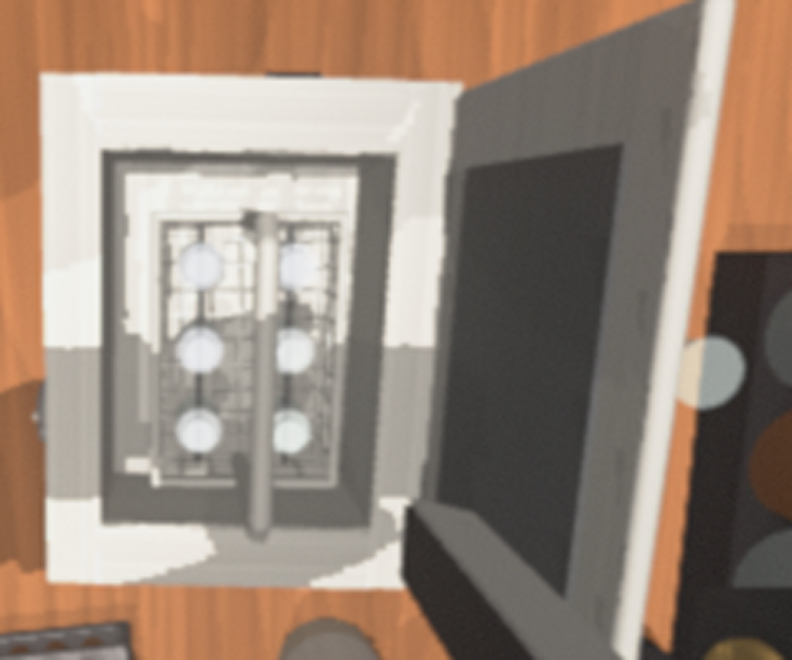

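The wrist view agrees, with the bar at x = 0.528 and the lid to its right. Next I go down to TCP z ≈ 0.152, centre on the bar and close.

```bash
python3 -m creep '[{"slide":[0,30,0],"roll":0,"grip":0.36},{"slide":[0,55,0],"roll":0,"grip":0.36},{"slide":[0,80,0],"roll":0,"grip":0.36},{"slide":[0,99,0],"roll":0,"grip":0.36},{"slide":[5,99,0],"roll":0,"grip":0.36},{"slide":[10,99,0],"roll":0,"grip":0.36},{"slide":[10,99,0],"roll":0,"grip":0.36}]'
python3 - <<'E'
from h import *
for n in ["scene","wrist"]: cv2.imwrite(f"pics/{n}2.png",snapshot(n)[:,:,::-1])
crop('pics/scene2.png',210,60,370,260,3,'pics/g2.png')
E
```

```text
time: 2.8
tool_pos: [0.5283, 0.2276, 0.1538]
ee_rot: [-1.57, -0.001, -0.024]
wrist_force: [-2.0, -0.7, -0.1]
width: 0.0603
```

View pics/g2.png

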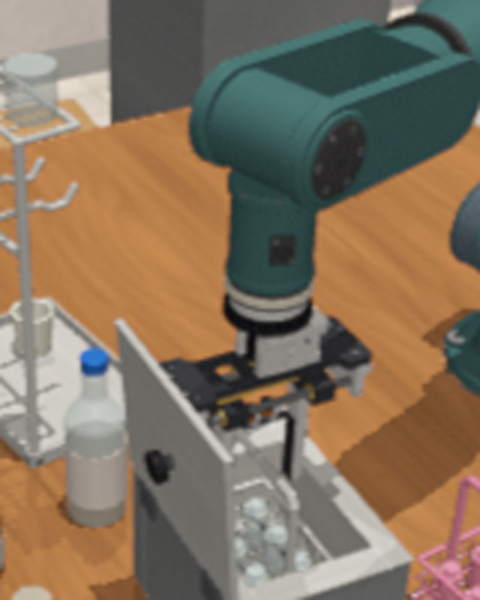

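View pics/wrist2.png

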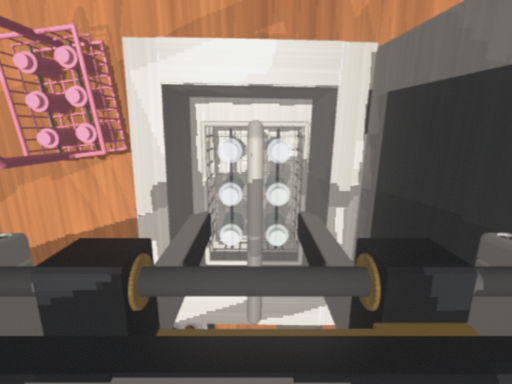

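The bar (255,125 to 255,320) lies centred between the fingers, and the body touches the lid lightly at about 2 N. Closing now.

```bash
python3 -m creep '[{"slide":[0,0,0],"roll":0,"grip":1},{"slide":[0,0,0],"roll":0,"grip":1},{"slide":[0,0,0],"roll":0,"grip":1},{"slide":[0,0,0],"roll":0,"grip":1},{"slide":[0,0,0],"roll":0,"grip":1},{"slide":[0,0,0],"roll":0,"grip":1},{"slide":[0,0,0],"roll":0,"grip":1},{"slide":[0,0,0],"roll":0,"grip":1},{"slide":[0,-4,0],"roll":0,"grip":1},{"slide":[0,-8,0],"roll":0,"grip":1},{"slide":[0,-12,0],"roll":0,"grip":1},{"slide":[0,-12,0],"roll":0,"grip":1},{"slide":[0,-12,0],"roll":0,"grip":1}]'
python3 - <<'E'
from h import *
for n in ["scene","wrist"]: cv2.imwrite(f"pics/{n}3.png",snapshot(n)[:,:,::-1])
crop('pics/scene3.png',210,60,370,260,3,'pics/g3.png')
E
```

```text
time: 3.98
tool_pos: [0.5278, 0.2273, 0.1646]
ee_rot: [-1.571, -0.0, -0.024]
wrist_force: [-0.2, 0.0, -3.5]
width: 0.008
```

View pics/g3.png

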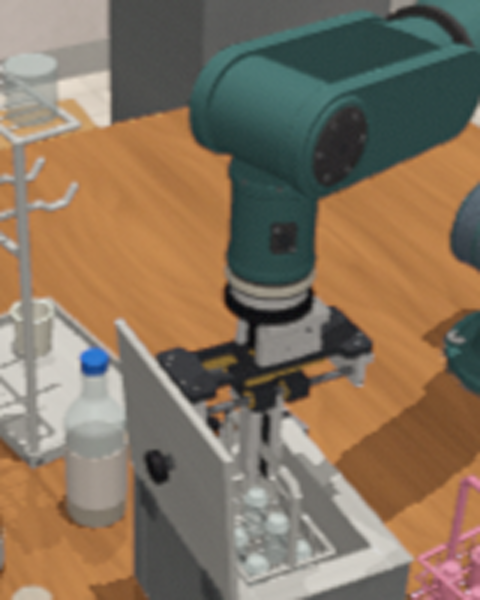

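View pics/wrist3.png

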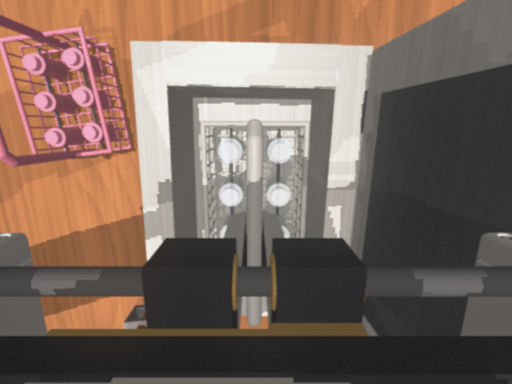

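The lift has worked: the opening is 8 mm on the bar, the load is 3.5 N and the basket is level. The clearance under the shelf is tight, so I measure the gripper body's top from the earlier scene picture. I also re-estimate the hook and shelf.

```bash
python3 -c "
from h import *
crop('pics/scene1.png',265,85,365,175,7,'pics/g1z.png')
crop('pics/scene0.png',175,55,245,150,6,'pics/s0z.png')"
```

```text
(no output)
```

View pics/g1z.png

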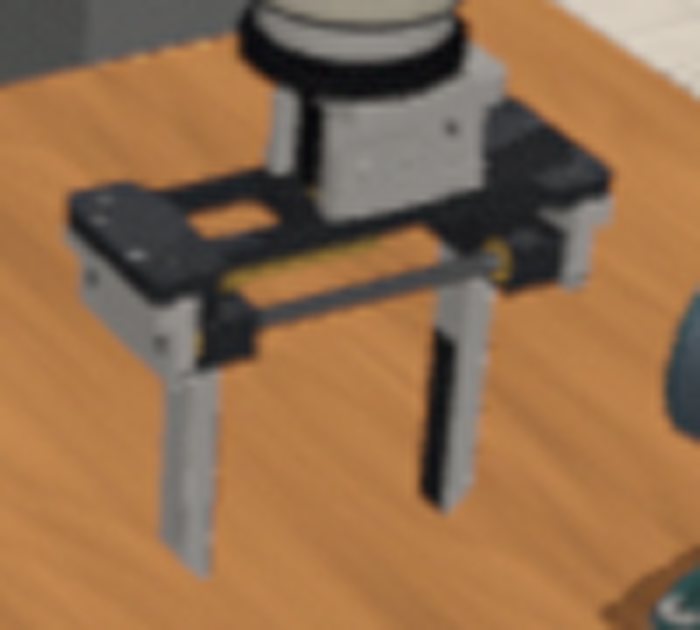

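View pics/s0z.png

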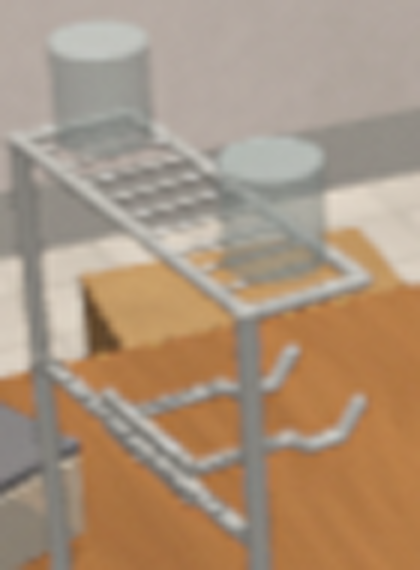

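Run:
```python
from h import *
from scipy.spatial.transform import Rotation as R
np.set_printoptions(precision=4,suppress=True)
t=np.array([.4966,.2291,.3415]);M=R.from_euler('xyz',[-1.5705,.0001,-.0213]).as_matrix()
g=lambda u,v:(265+u/7,85+v/7)
def hgt(px,x,z):
    o,d=ray('scene',*g(*px));b=t+M[:,0]*x+M[:,2]*z;v=-M[:,1]
    A=np.stack([v,-d],1);s=np.linalg.lstsq(A,o-b,rcond=None)[0];return s[0],np.linalg.norm(b+v*s[0]-o-d*s[1])
for nm,px,x,z in [('topnear',(160,303),.0885,.0375),('botnear',(178,385),.0885,.0375),('topfar',(72,200),.0885,-.0375),('top -x near',(610,185),-.0885,.0375),('tipR',(445,512),-.047,.008),('padtop',(440,332),-.047,-.0),('block bot near',(325,220),.03,.03),('block top',(325,100),.03,.03)]: print(nm,hgt(px,x,z))
# block corners
q=[onz('scene',*g(*p),t[2]+.155) for p in [(325,218),(490,183)]]
for a in q: print('block',M.T@(a-t))
f=lambda u,v:(175+u/6,55+v/6)
T=lambda u,v:(290+u/4.5,90+v/4.5)
for n,a,b in [('shelf front +y',(160,305),(368,282)),('shelf front -y',(705,258),(125,112)),('back +y',(140,160),(247,315)),('tip+',(303,437),(358,402)),('tip-',(445,420),(293,350)),('bend+',(293,405),(340,440)),('bend-',(432,390),(270,388))]:
    print(n,tri('top',T(*a),'scene',f(*b)))
```

```text
topnear (np.float64(0.15714964616011587), np.float64(0.0015765105326314786))
botnear (np.float64(0.12725788243357206), np.float64(0.00531724378307154))
topfar (np.float64(0.15806698314214837), np.float64(0.004748382380253802))
top -x near (np.float64(0.1582687256769686), np.float64(0.006948870216320513))
tipR (np.float64(0.02305130865242802), np.float64(0.0005513931574481659))
padtop (np.float64(0.09300036036091992), np.float64(0.002881491306488241))
block bot near (np.float64(0.16985230575926402), np.float64(0.003148886208483845))
block top (np.float64(0.21219637182919468), np.float64(0.00040100267202339973))
block [ 0.0116 -0.155   0.007 ]
block [-0.0512 -0.155   0.0096]
shelf front +y (array([ 0.5488, -0.102 ,  0.3911]), np.float64(0.0020264349201043162))
shelf front -y (array([ 0.5793, -0.3461,  0.3898]), np.float64(0.0022296589161122163))
back +y (array([ 0.6148, -0.0935,  0.3921]), np.float64(0.00020182782741817672))
tip+ (array([ 0.5143, -0.1917,  0.2716]), np.float64(0.00235061343603354))
tip- (array([ 0.5234, -0.2609,  0.2726]), np.float64(0.00011043817961705945))
bend+ (array([ 0.5303, -0.1886,  0.255 ]), np.float64(0.004230676583171883))
bend- (array([ 0.5404, -0.259 ,  0.2546]), np.float64(0.003062082999784308))
```

```bash
python3 - <<'E'
from h import *
from scipy.spatial.transform import Rotation as R
np.set_printoptions(precision=4,suppress=True)
t=np.array([.4966,.2291,.3415]);M=R.from_euler('xyz',[-1.5705,.0001,-.0213]).as_matrix()
g=lambda u,v:(265+u/7,85+v/7)
def hgt(px,x,z):
    o,d=ray('scene',*g(*px));b=t+M[:,0]*x+M[:,2]*z;v=-M[:,1]
    A=np.stack([v,-d],1);s=np.linalg.lstsq(A,o-b,rcond=None)[0];return s[0],np.linalg.norm(b+v*s[0]-o-d*s[1])
for nm,px,x,z in [('tipL',(207,578),.0597,.008),('tipLfar',(165,540),.0597,-.008),('carr bot',(255,352),.04,.0375),('Rtip outer',(445,512),-.047,.008)]: print(nm,hgt(px,x,z))
E
python3 -c "
from h import *
crop('pics/wrist1.png',0,180,512,384,1.5,'pics/w1f.png')
crop('pics/scene3.png',255,130,330,260,5,'pics/g3z.png')"
```

```text
tipL (np.float64(0.02592977802797838), np.float64(0.008283529335561483))
tipLfar (np.float64(0.031790425340914724), np.float64(0.0010506104831037243))
carr bot (np.float64(0.12630635127670628), np.float64(0.012064498087649127))
Rtip outer (np.float64(0.02305130865242802), np.float64(0.0005513931574481659))
```

View pics/g3z.png

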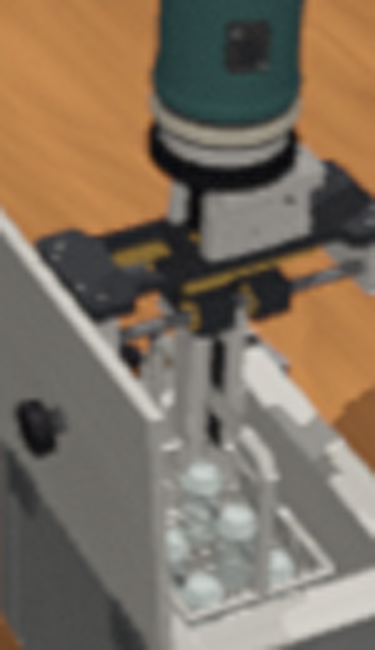

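Run:
```python
from h import *
t=np.array([.5278,.2273,.1646])
for z in [0,.02,.0565,.097,.127,.157]:
    p=proj('scene',t+[0,0,z]);print(z,p,(p-[255,130])*5, proj('wrist',t+[0,0,z]))
p=proj('scene',[.5278,.29,.222]);print(p,(p-[255,130])*5)
o=robot.get_obs();print(o['joint_positions'],o['tool_pos'])
```

```text
0 [295.7019063  224.95335783] [203.50953152 474.76678915] [255.48953226 211.67392237]
0.02 [296.04711859 219.31920657] [205.23559294 446.59603283] [255.62661313 220.39990286]
0.0565 [296.69324203 208.77393529] [208.46621013 393.86967646] [255.96529412 241.9588828 ]
0.097 [297.43562591 196.65761362] [212.17812953 333.28806811] [256.58384638 281.33326708]
0.127 [298.00366553 187.38673513] [215.01832763 286.93367567] [257.4041671  333.55136663]
0.157 [298.58786635 177.85209239] [217.93933174 239.26046193] [259.05590044 438.6936288 ]
[309.14575008 222.29660894] [270.72875041 461.48304471]
[3.07951275e-01 1.46287236e-01 1.34352812e+00 2.16481757e-05
 1.65220396e+00 3.31611162e-01] [0.52754964 0.22720028 0.16412938]
```

Run:
```python
from h import *
for x in (.508,.548):
  for z in (.12,.14,.16,.18):
    print(x,z,[((proj('scene',[x,.2273+dy,z])-[255,130])*5).round(0).tolist() for dy in (-.04,0,.04)])
```

```text
0.508 0.12 [[194.0, 483.0], [231.0, 525.0], [268.0, 569.0]]
0.508 0.14 [[196.0, 456.0], [232.0, 498.0], [270.0, 542.0]]
0.508 0.16 [[198.0, 429.0], [234.0, 471.0], [273.0, 514.0]]
0.508 0.18 [[199.0, 401.0], [236.0, 443.0], [275.0, 486.0]]
0.548 0.12 [[133.0, 504.0], [168.0, 547.0], [205.0, 592.0]]
0.548 0.14 [[134.0, 477.0], [169.0, 520.0], [207.0, 565.0]]
0.548 0.16 [[135.0, 449.0], [171.0, 492.0], [208.0, 537.0]]
0.548 0.18 [[136.0, 422.0], [172.0, 464.0], [210.0, 508.0]]
```

Fingertips and body both appear about 22–30 mm above where the stated TCP would put them. The visible body top is at TCP+0.158, which leaves only about 3 mm under the shelf. The vial caps are about 95 mm below the bar, so there is room to regrip 20 mm deeper. I set the basket back down and do that.

```bash
python3 -m creep '[{"slide":[0,4,0],"roll":0,"grip":1},{"slide":[0,8,0],"roll":0,"grip":1},{"slide":[0,11,0],"roll":0,"grip":1},{"slide":[0,12,0],"roll":0,"grip":1},{"slide":[0,12,0],"roll":0,"grip":0.65},{"slide":[0,12,0],"roll":0,"grip":0.65},{"slide":[0,12,0],"roll":0,"grip":0.65},{"slide":[0,12,0],"roll":0,"grip":0.65},{"slide":[0,20,0],"roll":0,"grip":0.65},{"slide":[0,26,0],"roll":0,"grip":0.65},{"slide":[0,32,0],"roll":0,"grip":0.65},{"slide":[0,32,0],"roll":0,"grip":0.65}]'
```

```text
time: 5.08
tool_pos: [0.5264, 0.227, 0.13]
ee_rot: [-1.572, 0.003, -0.023]
wrist_force: [-1.7, -0.2, -0.9]
width: 0.033
```

```bash
python3 -m creep '[{"slide":[0,0,0],"roll":0,"grip":1},{"slide":[0,0,0],"roll":0,"grip":1},{"slide":[0,0,0],"roll":0,"grip":1},{"slide":[0,0,0],"roll":0,"grip":1},{"slide":[0,0,0],"roll":0,"grip":1},{"slide":[0,0,0],"roll":0,"grip":1}]'; python3 -m creep '[{"slide":[0,-6,0],"roll":0,"grip":1},{"slide":[-2,-15,0],"roll":0,"grip":1},{"slide":[-5,-25,0],"roll":0,"grip":1},{"slide":[-10,-40,0],"roll":0,"grip":1},{"slide":[-10,-40,0],"roll":0,"grip":1},{"slide":[-10,-40,0],"roll":0,"grip":1}]'
python3 - <<'E'
from h import *
cv2.imwrite("pics/scene4.png",snapshot("scene")[:,:,::-1]);print(robot.get_obs()['tool_pos'])
crop('pics/scene4.png',240,80,340,260,3.3,'pics/g4.png')
E
```

```text
time: 5.58
tool_pos: [0.5276, 0.2273, 0.1323]
ee_rot: [-1.571, 0.0, -0.024]
wrist_force: [-3.1, -0.8, -1.6]
width: 0.0078
time: 6.08
tool_pos: [0.5189, 0.2279, 0.1746]
ee_rot: [-1.569, -0.005, -0.023]
wrist_force: [0.4, 0.7, -3.6]
width: 0.0079
[0.5182725  0.22759626 0.17325717]
```

View pics/g4.png

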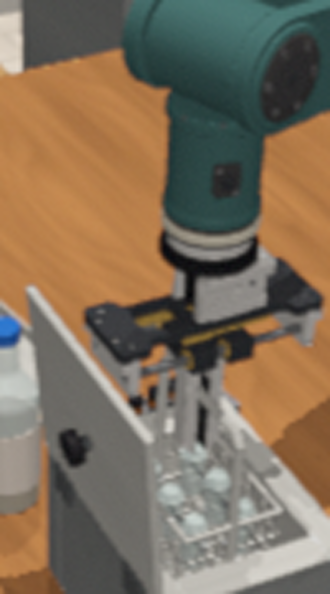

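Run:
```python
from h import *
from scipy.spatial.transform import Rotation as R
np.set_printoptions(precision=4,suppress=True)
c=camera_info('wrist')
Tt=np.array([[1,.0002,-.0005],[.0005,-.2291,.9734],[.0001,-.9734,-.2291]])
def cam(t,yaw):
    M=R.from_euler('xyz',[-np.pi/2,0,yaw]).as_matrix();T=np.eye(4);T[:3,:3]=M@Tt;T[:3,3]=t+M@np.array([-.0018,-.2015,.0665]);return dict(c,cam_to_world=T)
c3=cam(np.array([.5278,.2273,.1641]),-.0235)
for p in [(255,121),(254,323)]: print('w3 bar',onz('w',*p,.2206,c3))
c2=cam(np.array([.5283,.2276,.1535]),-.0235)
for p in [(255,122),(254,322)]: print('w2 bar',onz('w',*p,.21,c2))
for p in [(205,123),(307,123)]: print('w2 wall far corners',onz('w',*p,.125,c2))
c1=cam(np.array([.4966,.2291,.3415]),-.0213)
g=lambda u,v:(200+u/3.3,60+v/3.3)
for p in [(258,212),(258,535)]: print('w1 bar',onz('w',*g(*p),.21,c1))
for p in [(155,215),(348,215),(155,485),(335,485)]: print('w1 walls',onz('w',*g(*p),.125,c1))
for p in [(42,75),(462,85),(50,580)]: print('w1 rim',onz('w',*g(*p),.155,c1))
f5=lambda u,v:(105+u/5,115+v/5)
for p in [(215,262),(497,280),(205,440),(475,455)]: print('top walls',onz('top',*f5(*p),.125))
T=lambda u,v:(290+u/4.5,90+v/4.5)
print('beaker rim',onz('top',*T(250,197),.452),[onz('top',*T(*p),.452) for p in [(190,197),(312,197),(250,142),(250,255)]])
```

```text
w3 bar [0.5282 0.2965 0.2206]
w3 bar [0.5248 0.1753 0.2206]
w2 bar [0.5287 0.2963 0.21  ]
w2 bar [0.5253 0.1763 0.21  ]
w2 wall far corners [0.4879 0.2978 0.125 ]
w2 wall far corners [0.5717 0.2958 0.125 ]
w1 bar [0.5251 0.2975 0.21  ]
w1 bar [0.525  0.1743 0.21  ]
w1 walls [0.4858 0.2976 0.125 ]
w1 walls [0.5733 0.2958 0.125 ]
w1 walls [0.4824 0.1701 0.125 ]
w1 walls [0.5698 0.1683 0.125 ]
w1 rim [0.4421 0.3538 0.155 ]
w1 rim [0.613  0.3463 0.155 ]
w1 rim [0.4335 0.1343 0.155 ]
top walls [0.574  0.2993 0.125 ]
top walls [0.5688 0.1597 0.125 ]
top walls [0.485  0.2987 0.125 ]
top walls [0.481  0.1667 0.125 ]
beaker rim [ 0.5823 -0.1305  0.452 ] [array([ 0.5815, -0.1056,  0.452 ]), array([ 0.5831, -0.1563,  0.452 ]), array([ 0.6058, -0.1307,  0.452 ]), array([ 0.5577, -0.1303,  0.452 ])]
```

Releasing also matters. With the shelf above, I can't lift the fingers off the bar, and between the prongs they would be trapped. So I'll grip the bar outside a prong, about 45 mm towards the bath side, and leave sideways past the leg. I set the basket down and regrip there.

```bash
python3 -m creep '[{"slide":[0,15,0],"roll":0,"grip":1},{"slide":[0,28,0],"roll":0,"grip":1},{"slide":[0,36,0],"roll":0,"grip":1},{"slide":[0,40,0],"roll":0,"grip":1},{"slide":[0,41,0],"roll":0,"grip":1},{"slide":[0,41,0],"roll":0,"grip":0.65},{"slide":[0,41,0],"roll":0,"grip":0.65},{"slide":[0,41,0],"roll":0,"grip":0.65},{"slide":[0,41,0],"roll":0,"grip":0.65},{"slide":[0,41,20],"roll":0,"grip":0.65},{"slide":[0,41,40],"roll":0,"grip":0.65},{"slide":[0,41,50],"roll":0,"grip":0.65},{"slide":[0,41,50],"roll":0,"grip":0.65},{"slide":[0,41,50],"roll":0,"grip":0.65}]'
python3 - <<'E'
from h import *
cv2.imwrite("pics/wrist5.png",snapshot("wrist")[:,:,::-1]);cv2.imwrite("pics/scene5.png",snapshot("scene")[:,:,::-1]);crop('pics/scene5.png',240,80,340,260,3.3,'pics/g5.png')
E
```

```text
time: 7.3
tool_pos: [0.5188, 0.2775, 0.1312]
ee_rot: [-1.571, 0.0, -0.023]
wrist_force: [0.9, 0.1, -0.7]
width: 0.0326
```

View pics/wrist5.png

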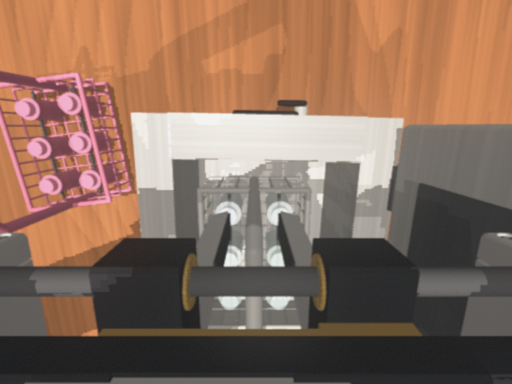

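View pics/g5.png

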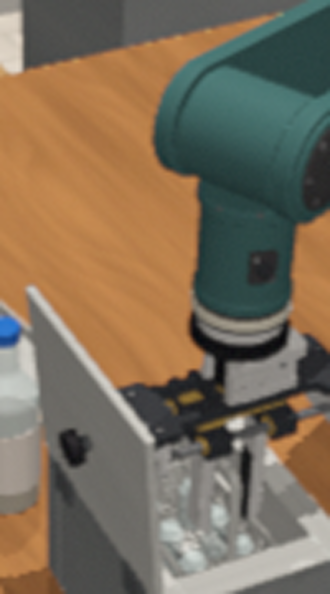

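```bash
python3 - <<'E'
from h import *
print(onz('wrist',255,177,.21),onz('wrist',200,188,.125),onz('wrist',309,188,.125))
E
python3 -m creep '[{"slide":[0,0,0],"roll":0,"grip":1},{"slide":[0,0,0],"roll":0,"grip":1},{"slide":[0,0,0],"roll":0,"grip":1},{"slide":[0,0,0],"roll":0,"grip":1},{"slide":[0,0,0],"roll":0,"grip":1},{"slide":[0,0,0],"roll":0,"grip":1},{"slide":[0,-4,0],"roll":0,"grip":1},{"slide":[0,-8,0],"roll":0,"grip":1},{"slide":[0,-14,0],"roll":0,"grip":1},{"slide":[0,-22,0],"roll":0,"grip":1},{"slide":[0,-30,0],"roll":0,"grip":1},{"slide":[0,-30,0],"roll":0,"grip":1},{"slide":[0,-30,0],"roll":0,"grip":1}]'
python3 - <<'E'
from h import *
cv2.imwrite("pics/wrist6.png",snapshot("wrist")[:,:,::-1]);cv2.imwrite("pics/scene6.png",snapshot("scene")[:,:,::-1]);crop('pics/scene6.png',240,80,340,260,3.3,'pics/g6.png');o=robot.get_obs();print(o['tool_pos'],o['wrist_force'],o['wrist_torque'],o['width'])
E
```

```text
[0.51946164 0.31870015 0.21      ] [0.47607888 0.29517308 0.125     ] [0.56152059 0.29314492 0.125     ]
time: 8.48
tool_pos: [0.5195, 0.2778, 0.1627]
ee_rot: [-1.57, -0.002, -0.024]
wrist_force: [-0.3, 0.6, -4.2]
width: 0.008
[0.5187562  0.27746888 0.16129998] [ 0.69750286  0.30835362 -3.03396684] [0.09512662 0.03071698 0.03465875] 0.008204931991345766
```

View pics/wrist6.png

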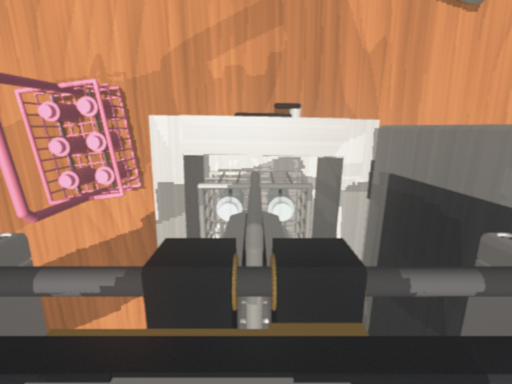

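View pics/g6.png

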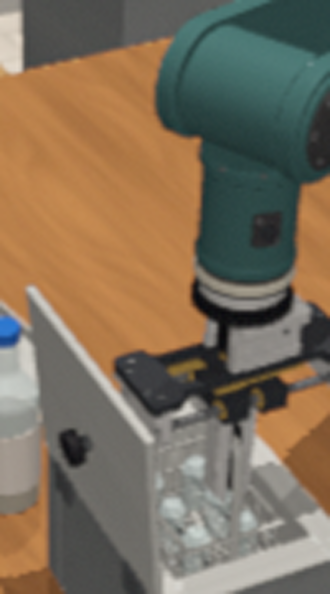

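```bash
python3 -m creep '[{"slide":[-2,-20,0],"roll":0,"grip":1},{"slide":[-4,-45,0],"roll":0,"grip":1},{"slide":[-8,-75,0],"roll":0,"grip":1},{"slide":[-12,-105,0],"roll":0,"grip":1},{"slide":[-12,-130,0],"roll":0,"grip":1},{"slide":[-12,-140,0],"roll":0,"grip":1},{"slide":[-12,-140,0],"roll":0,"grip":1},{"slide":[-12,-140,0],"roll":0,"grip":1}]'
python3 - <<'E'
from h import *
cv2.imwrite("pics/wrist7.png",snapshot("wrist")[:,:,::-1]);cv2.imwrite("pics/scene7.png",snapshot("scene")[:,:,::-1]);crop('pics/scene7.png',230,40,350,260,2.7,'pics/g7.png');o=robot.get_obs();print(o['tool_pos'],o['wrist_force'],o['wrist_torque'],o['width'])
E
```

```text
time: 9.25
tool_pos: [0.5069, 0.2777, 0.3004]
ee_rot: [-1.571, 0.001, -0.024]
wrist_force: [-0.4, 0.7, -4.1]
width: 0.0084
[0.50621232 0.27740973 0.29828132] [-0.22219736 -0.48030583 -3.67553924] [0.05559129 0.06579102 0.00307893] 0.008171126624193625
```

View pics/g7.png

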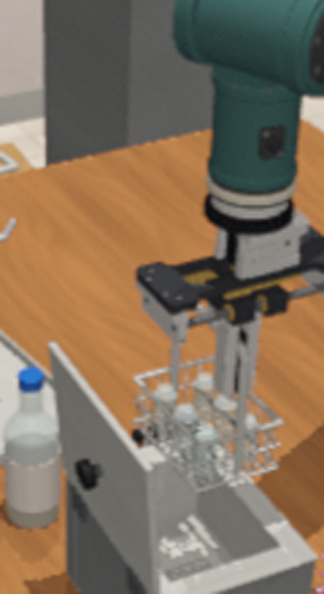

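View pics/wrist7.png

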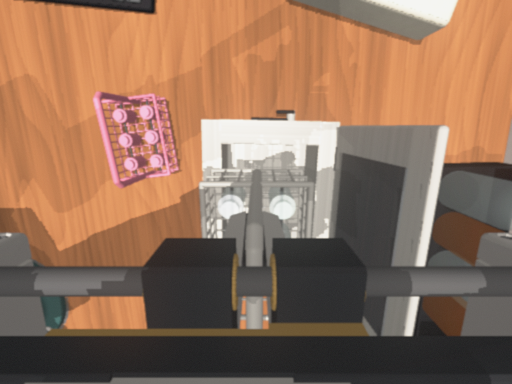

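Run:
```python
from h import *
crop('pics/scene7.png',270,150,345,230,8,'pics/g7z.png')
z=.298+.0777-.085
for zz in (z,z-.055):
  for dx,dy in [(.045,.065),(-.045,.065),(.045,-.065),(-.045,-.065)]:
    p=proj('scene',[.5065+dx,.230+dy,zz]);print(zz.__round__(3),dx,dy,((p-[270,150])*8).round())
```

```text
0.291 0.045 0.065 [270. 440.]
0.291 -0.045 0.065 [516. 360.]
0.291 0.045 -0.065 [ 66. 220.]
0.291 -0.045 -0.065 [299. 151.]
0.236 0.045 0.065 [260. 576.]
0.236 -0.045 0.065 [500. 495.]
0.236 0.045 -0.065 [ 62. 353.]
0.236 -0.045 -0.065 [290. 282.]
```

View pics/g7z.png

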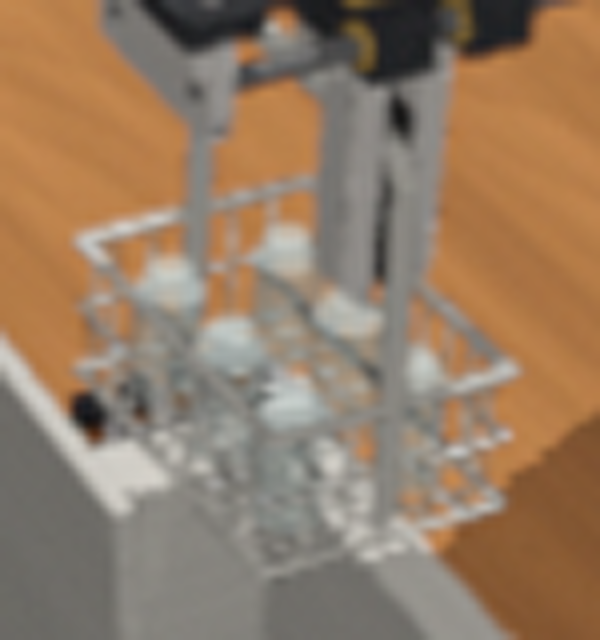

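The basket is held and nearly level. Its far end sits about 6–8 mm low (corners at (80,238) and (515,368) in the crop, against (66,220) and (516,360) predicted). Next I travel to a point in front of the stand and turn to its yaw.

```bash
python3 -m creep '[{"slide":[-3,0,-8],"roll":0,"grip":1},{"slide":[-8,0,-25],"roll":-0.5,"grip":1},{"slide":[-15,0,-52],"roll":-1,"grip":1},{"slide":[-20,0,-82],"roll":-1.5,"grip":1},{"slide":[-25,0,-114],"roll":-2,"grip":1},{"slide":[-30,0,-146],"roll":-2.5,"grip":1},{"slide":[-35,0,-178],"roll":-3,"grip":1},{"slide":[-40,0,-210],"roll":-4,"grip":1},{"slide":[-45,0,-242],"roll":-4.5,"grip":1},{"slide":[-50,0,-274],"roll":-5,"grip":1},{"slide":[-55,0,-306],"roll":-6,"grip":1},{"slide":[-60,0,-338],"roll":-6.5,"grip":1},{"slide":[-65,0,-370],"roll":-7,"grip":1},{"slide":[-70,0,-400],"roll":-7.5,"grip":1},{"slide":[-74,0,-427],"roll":-8,"grip":1},{"slide":[-77,0,-448],"roll":-8.5,"grip":1},{"slide":[-79,0,-460],"roll":-8.5,"grip":1},{"slide":[-79,0,-466],"roll":-8.5,"grip":1},{"slide":[-79,0,-466],"roll":-8.5,"grip":1}]'
python3 - <<'E'
from h import *
for n in ["top","scene","wrist"]: cv2.imwrite(f"pics/{n}8.png",snapshot(n)[:,:,::-1])
o=robot.get_obs();print(o['tool_pos'],o['ee_rot'],o['wrist_force'],o['width'])
crop('pics/top8.png',290,90,460,235,4.5,'pics/t8.png');crop('pics/scene8.png',160,30,320,230,3,'pics/g8.png')
E
```

```text
time: 10.93
tool_pos: [0.4159, -0.1871, 0.2998]
ee_rot: [-1.569, 0.002, 0.122]
wrist_force: [-0.2, 0.6, -3.8]
width: 0.0085
[ 0.41670231 -0.1853213   0.30088645] [-1.56946394e+00  5.89167332e-04  1.25703268e-01] [-0.69633969 -0.35947824 -2.8452857 ] 0.00777082623616887
```

View pics/g8.png

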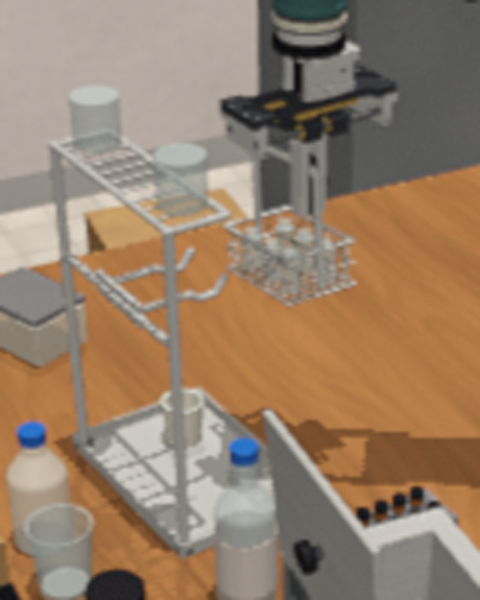

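View pics/t8.png

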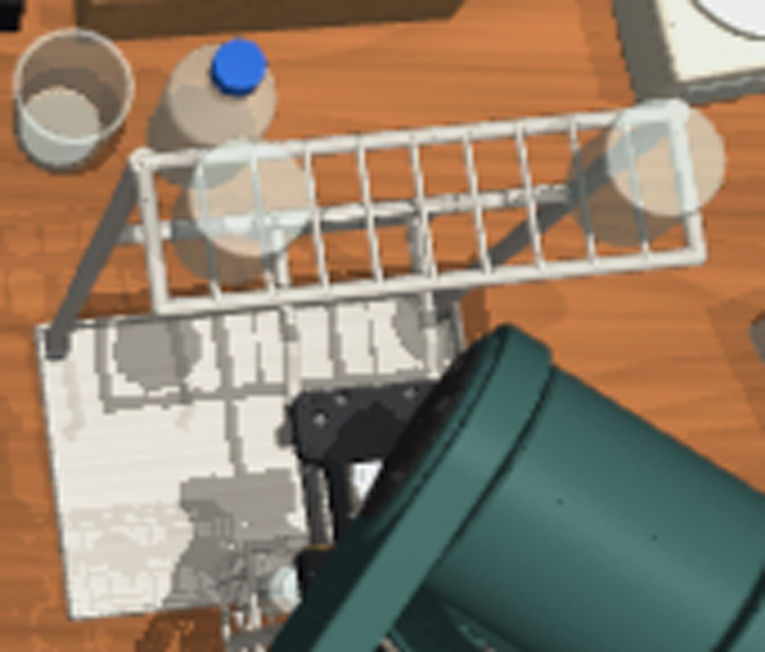

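View pics/wrist8.png

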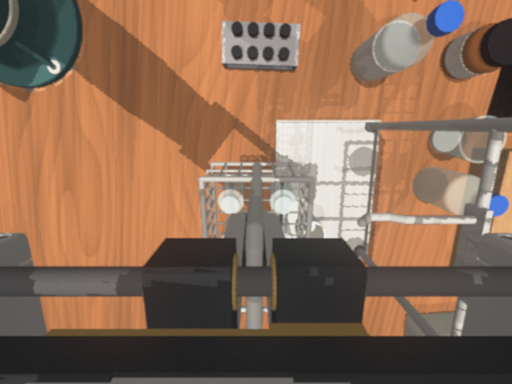

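Run:
```python
from h import *
np.set_printoptions(precision=4,suppress=True)
crop('pics/wrist8.png',240,100,512,350,2.8,'pics/w8.png')
for p,z in [((364,219),.272),((475,217),.255),((374,127),.388)]: print(p,onz('wrist',*p,z))
print('tip+',proj('wrist',[.5143,-.1917,.2716]),'tip-',proj('wrist',[.5234,-.2609,.2726]),'shelf+',proj('wrist',[.5488,-.102,.391]))
```

```text
(364, 219) [ 0.515 -0.189  0.272]
(475, 217) [ 0.6277 -0.1786  0.255 ]
(374, 127) [ 0.4564 -0.1156  0.388 ]
tip+ [362.4011 221.6096] tip- [356.4765 291.4413] shelf+ [612.9915 122.1832]
```

View pics/w8.png

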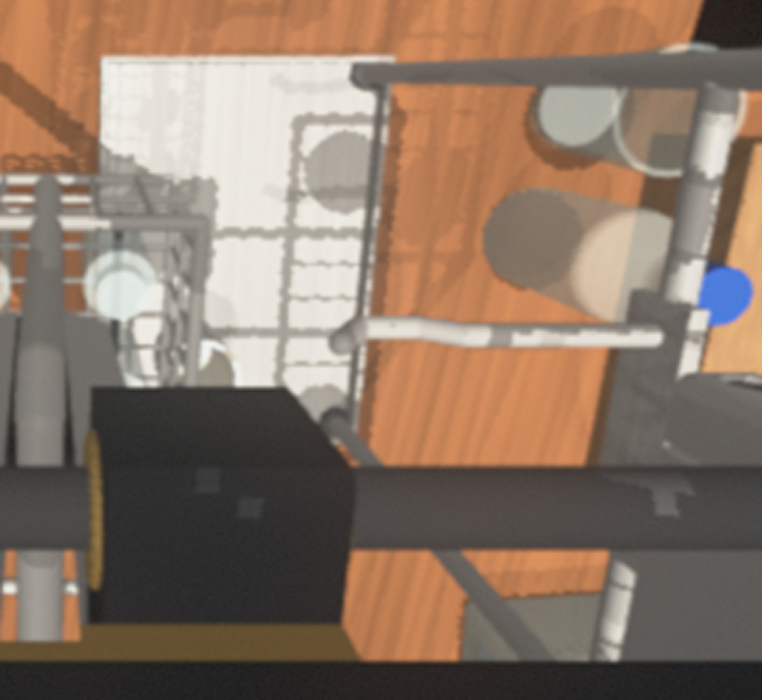

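The +y prong tip in the wrist view (364,219) gives (0.515, -0.189), which agrees with the stereo fix. I now lower in front of the stand and then slide straight in.

```bash
python3 -m creep '[{"slide":[0,8,0],"roll":0,"grip":1},{"slide":[0,28,0],"roll":0,"grip":1},{"slide":[0,50,0],"roll":0,"grip":1},{"slide":[0,70,0],"roll":0,"grip":1},{"slide":[0,82,0],"roll":0,"grip":1},{"slide":[3,84,0],"roll":0,"grip":1},{"slide":[14,84,0],"roll":0,"grip":1},{"slide":[32,84,0],"roll":0,"grip":1},{"slide":[50,84,0],"roll":0,"grip":1},{"slide":[63,84,0],"roll":0,"grip":1},{"slide":[70,84,0],"roll":0,"grip":1},{"slide":[70,84,0],"roll":0,"grip":1},{"slide":[70,84,0],"roll":0,"grip":1}]'
python3 - <<'E'
from h import *
for n in ["top","scene","wrist"]: cv2.imwrite(f"pics/{n}9.png",snapshot(n)[:,:,::-1])
o=robot.get_obs();print(o['tool_pos'],o['ee_rot'],o['wrist_force'],o['width'])
crop('pics/scene9.png',170,50,290,200,5,'pics/g9.png');crop('pics/wrist9.png',180,100,512,384,2.4,'pics/w9.png')
E
```

```text
time: 12.17
tool_pos: [0.4869, -0.1775, 0.218]
ee_rot: [-1.571, -0.0, 0.125]
wrist_force: [-1.4, 0.2, -3.4]
width: 0.0077
[ 0.48600345 -0.17766659  0.217797  ] [-1.57113954e+00 -3.42867392e-04  1.24357683e-01] [ 0.31320312 -0.43278245 -3.68283655] 0.008215946775187177
```

View pics/g9.png

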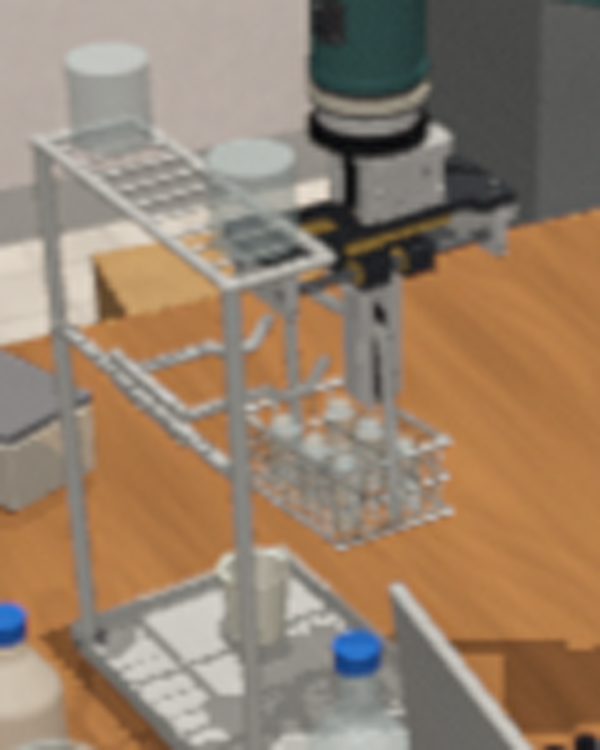

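View pics/w9.png

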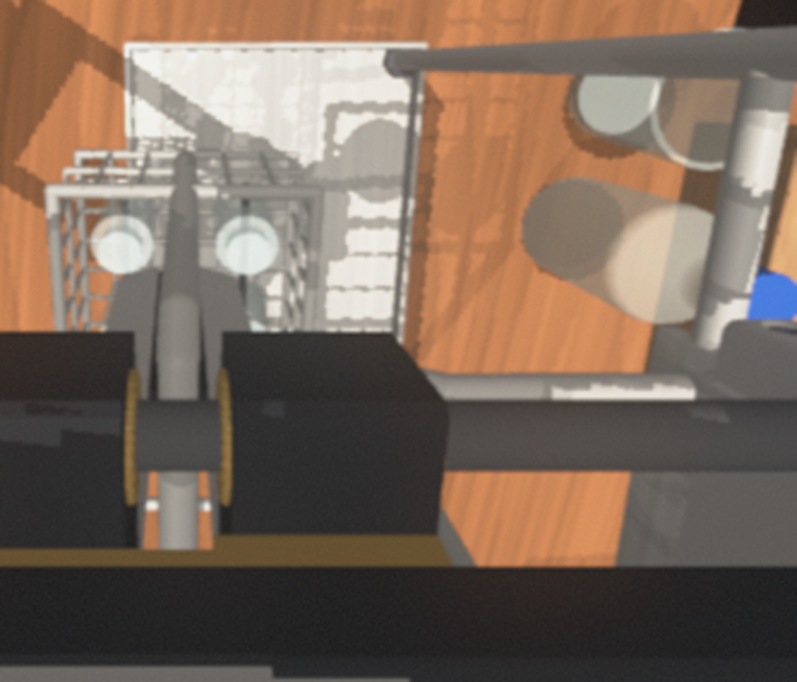

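```bash
python3 -m creep '[{"slide":[6,0,0],"roll":0,"grip":1},{"slide":[14,0,0],"roll":0,"grip":1},{"slide":[22,0,0],"roll":0,"grip":1},{"slide":[29,0,0],"roll":0,"grip":1},{"slide":[34,0,0],"roll":0,"grip":1},{"slide":[35,0,0],"roll":0,"grip":1},{"slide":[35,0,0],"roll":0,"grip":1},{"slide":[35,0,0],"roll":0,"grip":1}]'
python3 - <<'E'
from h import *
for n in ["top","scene"]: cv2.imwrite(f"pics/{n}10.png",snapshot(n)[:,:,::-1])
o=robot.get_obs();print(o['tool_pos'],o['ee_rot'],o['wrist_force'],o['width'])
crop('pics/scene10.png',170,50,290,200,5,'pics/g10.png');crop('pics/top10.png',290,90,460,235,4.5,'pics/t10.png')
E
```

```text
time: 12.98
tool_pos: [0.521, -0.1731, 0.2172]
ee_rot: [-1.571, 0.001, 0.125]
wrist_force: [-0.6, -0.9, -3.3]
width: 0.0079
[ 0.52084698 -0.17318734  0.21735058] [-1.57069637e+00  2.49559234e-04  1.24647985e-01] [-0.83482554  0.54592542 -3.70379361] 0.008024193813634875
```

View pics/g10.png

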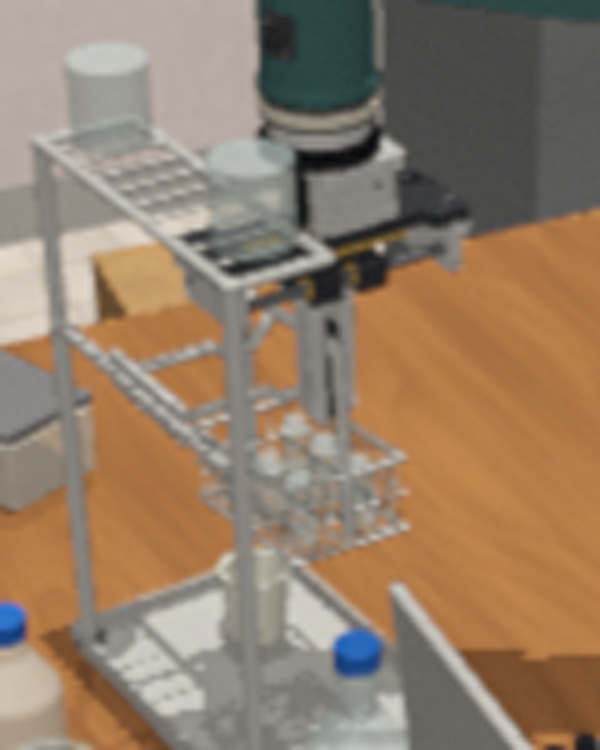

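View pics/t10.png

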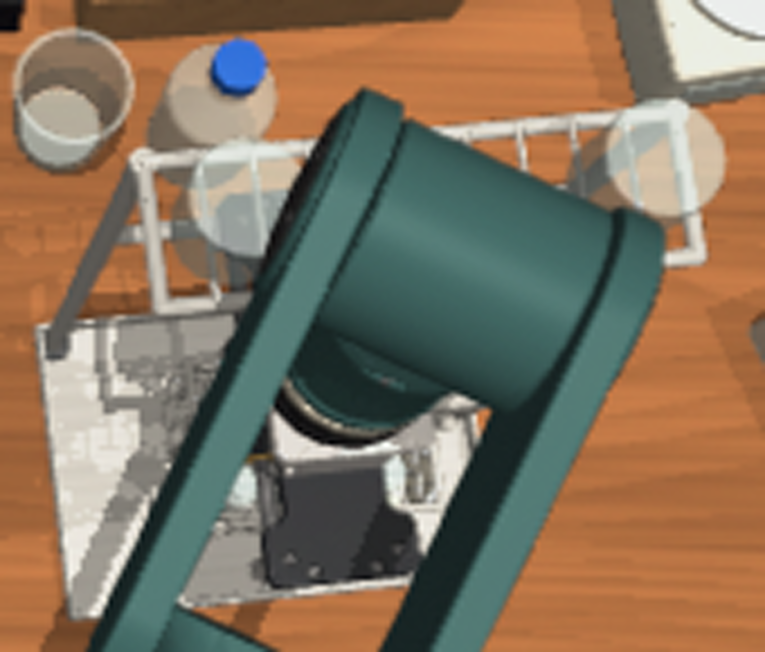

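No contact so far. I lower in steps and watch the force.

```bash
python3 -m creep '[{"slide":[0,5,0],"roll":0,"grip":1},{"slide":[0,10,0],"roll":0,"grip":1},{"slide":[0,12,0],"roll":0,"grip":1},{"slide":[0,12,0],"roll":0,"grip":1}]';python3 -m creep '[{"slide":[0,2,0],"roll":0,"grip":1},{"slide":[0,4,0],"roll":0,"grip":1},{"slide":[0,4,0],"roll":0,"grip":1}]'; python3 -m creep '[{"slide":[0,2,0],"roll":0,"grip":1},{"slide":[0,4,0],"roll":0,"grip":1},{"slide":[0,4,0],"roll":0,"grip":1}]'
python3 - <<'E'
from h import *
for n in ["scene"]: cv2.imwrite(f"pics/{n}11.png",snapshot(n)[:,:,::-1])
o=robot.get_obs();print(o['tool_pos'],o['ee_rot'],o['wrist_force'],o['width'])
crop('pics/scene11.png',195,80,265,175,8,'pics/g11.png')
E
```

```text
time: 13.42
tool_pos: [0.5204, -0.173, 0.2041]
ee_rot: [-1.57, 0.002, 0.125]
wrist_force: [0.2, -0.2, -3.8]
width: 0.0076
time: 13.67
tool_pos: [0.5212, -0.1732, 0.2012]
ee_rot: [-1.571, -0.0, 0.125]
wrist_force: [0.1, 0.4, -1.8]
width: 0.0083
time: 13.92
tool_pos: [0.5214, -0.1734, 0.1975]
ee_rot: [-1.572, -0.001, 0.125]
wrist_force: [1.5, -0.5, -1.1]
width: 0.008
[ 0.52144984 -0.1733704   0.19766512] [-1.57150077e+00 -1.10949079e-03  1.24901106e-01] [ 1.10769672 -0.21254929 -1.45954498] 0.008006595698895502
```

View pics/g11.png

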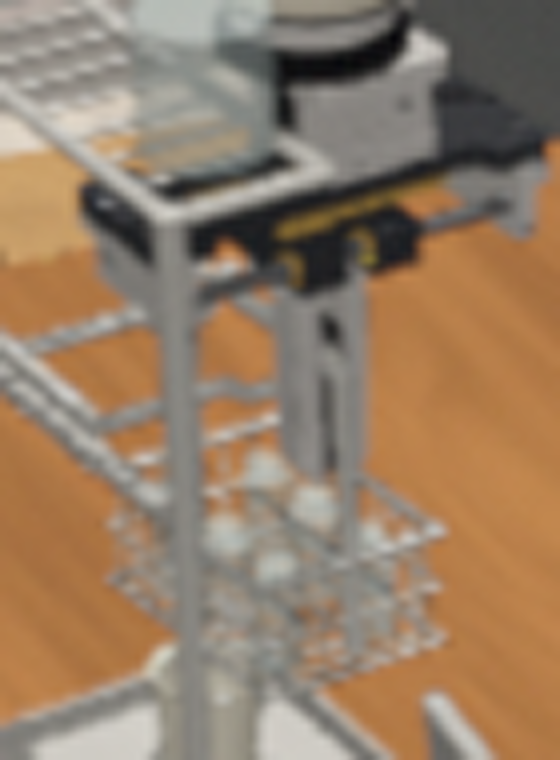

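```bash
python3 -m creep '[{"slide":[1,2,0],"roll":0,"grip":1},{"slide":[2,4,0],"roll":0,"grip":1},{"slide":[2,4,0],"roll":0,"grip":1}]'; python3 -m creep '[{"slide":[1,2,0],"roll":0,"grip":1},{"slide":[2,3,0],"roll":0,"grip":1},{"slide":[2,3,0],"roll":0,"grip":1}]'
python3 - <<'E'
from h import *
for n in ["scene","wrist"]: cv2.imwrite(f"pics/{n}12.png",snapshot(n)[:,:,::-1])
o=robot.get_obs();print(o['tool_pos'],o['ee_rot'],o['wrist_force'],o['wrist_torque'],o['width'])
crop('pics/scene12.png',195,80,265,175,8,'pics/g12.png')
E
```

```text
time: 14.22
tool_pos: [0.5234, -0.173, 0.1932]
ee_rot: [-1.571, -0.001, 0.125]
wrist_force: [1.7, 0.4, 0.0]
width: 0.0077
time: 14.47
tool_pos: [0.5253, -0.1727, 0.1901]
ee_rot: [-1.571, -0.0, 0.125]
wrist_force: [2.8, -0.3, -0.7]
width: 0.0082
[ 0.52523996 -0.17269449  0.19035517] [-1.57082229e+00 -3.74800241e-04  1.24909141e-01] [ 3.02386973 -0.5750344  -1.40512143] [-0.2280089  -0.18876188  0.16282919] 0.008320166661671066
```

View pics/g12.png

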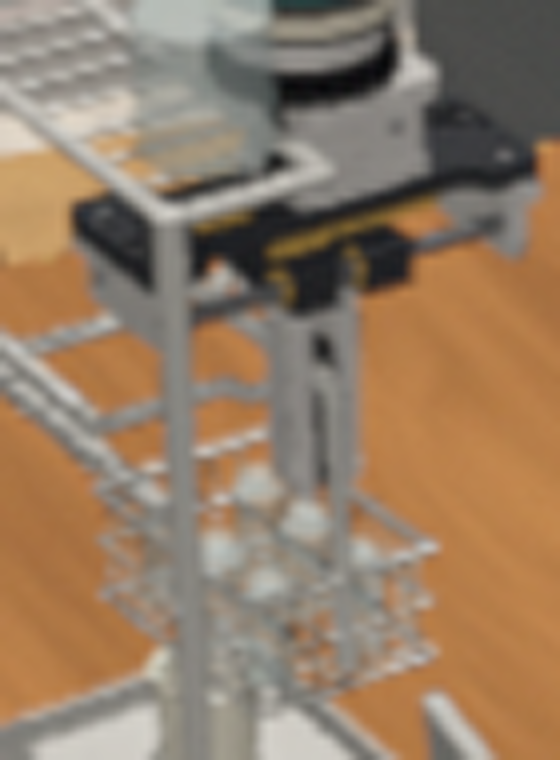

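View pics/wrist12.png

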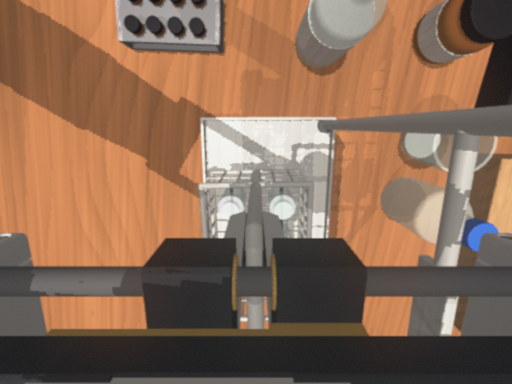

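The load is now on the prongs, and their upturned ends push the bar towards the seat (Fx +3 N). Opening.

```bash
python3 -m creep '[{"slide":[0,0,0],"roll":0,"grip":0.85},{"slide":[0,0,0],"roll":0,"grip":0.7},{"slide":[0,0,0],"roll":0,"grip":0.6},{"slide":[0,0,0],"roll":0,"grip":0.6},{"slide":[0,0,0],"roll":0,"grip":0.6},{"slide":[0,0,0],"roll":0,"grip":0.6},{"slide":[0,0,0],"roll":0,"grip":0.6},{"slide":[0,0,0],"roll":0,"grip":0.6}]'
python3 - <<'E'
from h import *
for n in ["scene","wrist"]: cv2.imwrite(f"pics/{n}13.png",snapshot(n)[:,:,::-1])
o=robot.get_obs();print(o['tool_pos'],o['wrist_force'],o['width'])
crop('pics/scene13.png',195,80,265,175,8,'pics/g13.png')
E
```

```text
time: 15.23
tool_pos: [0.525, -0.1727, 0.1904]
ee_rot: [-1.571, -0.0, 0.125]
wrist_force: [-0.5, -0.0, 0.3]
width: 0.0377
[ 0.52499828 -0.17270122  0.19039532] [-0.02713991 -0.17064271 -0.58558624] 0.03762428363522858
```

View pics/g13.png

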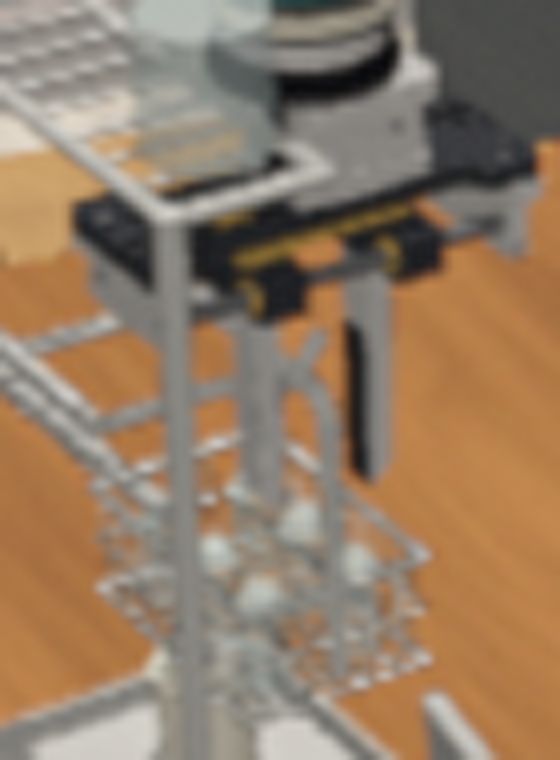

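View pics/wrist13.png

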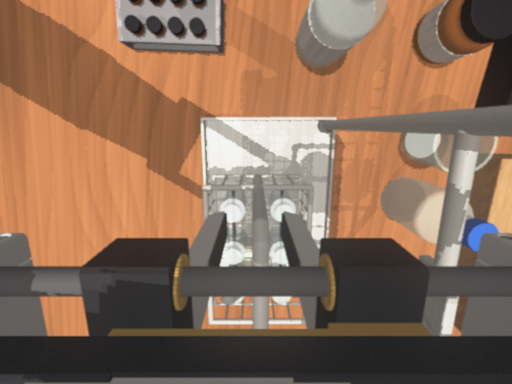

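The basket hangs on the hook and the fingers are clear of the bar, which passes (260,180)–(260,325) between them. I leave by opening more, shifting forward, sliding sideways past the leg and then backing out.

```bash
python3 -m creep '[{"slide":[-3,0,0],"roll":0,"grip":0.35},{"slide":[-6,0,0],"roll":0,"grip":0.35},{"slide":[-11,0,0],"roll":0,"grip":0.35},{"slide":[-13,0,0],"roll":0,"grip":0.35},{"slide":[-13,0,10],"roll":0,"grip":0.35},{"slide":[-13,0,22],"roll":0,"grip":0.35},{"slide":[-13,0,34],"roll":0,"grip":0.35},{"slide":[-13,0,44],"roll":0,"grip":0.35},{"slide":[-13,0,44],"roll":0,"grip":0.35}]'
python3 - <<'E'
from h import *
for n in ["scene","wrist"]: cv2.imwrite(f"pics/{n}14.png",snapshot(n)[:,:,::-1])
o=robot.get_obs();print(o['tool_pos'],o['wrist_force'],o['width'])
crop('pics/scene14.png',195,80,285,175,7,'pics/g14.png')
E
```

```text
time: 16.08
tool_pos: [0.5065, -0.1281, 0.1907]
ee_rot: [-1.57, -0.001, 0.128]
wrist_force: [0.8, 0.3, 0.2]
width: 0.0613
[ 0.5067438  -0.12985933  0.19056092] [-0.1025064  -0.75687309  0.56359573] 0.06121146246182469
```

View pics/g14.png

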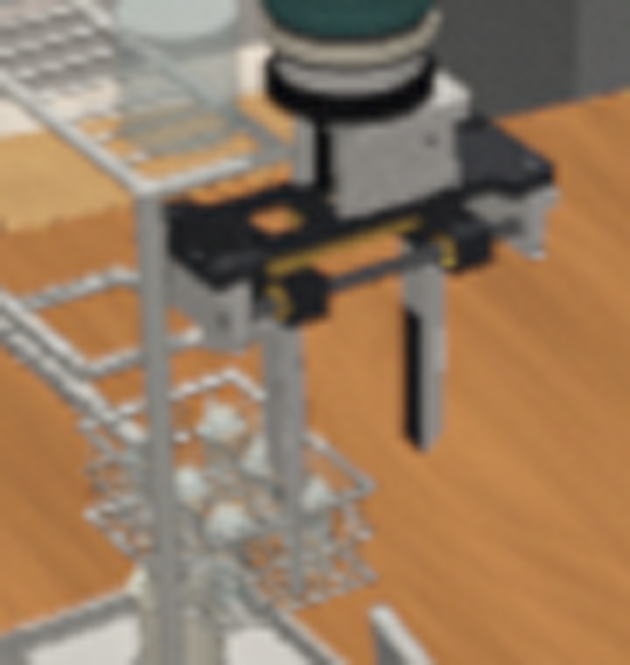

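View pics/wrist14.png

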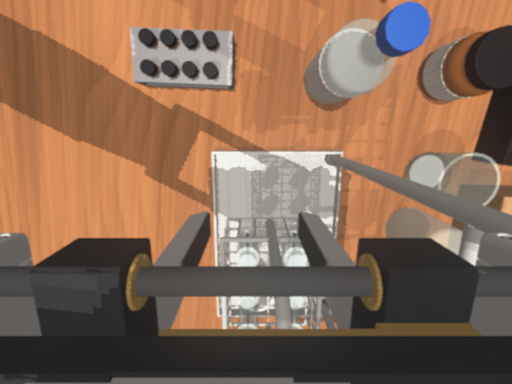

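Run:
```python
from h import *
p=onz('wrist',272,218,.2635);t=robot.get_obs()['tool_pos'];print(p,t,p-t); print(onz('wrist',220,233,.1785)-t,onz('wrist',302,233,.1785)-t)
```

```text
[ 0.51195108 -0.10878793  0.2635    ] [ 0.5067438  -0.12985933  0.19056092] [0.00520729 0.02107141 0.07293908]
[-0.02654426 -0.026046   -0.01206092] [ 0.04166316 -0.01736913 -0.01206092]
```

Basket wall corners sit 20–25 mm inside the TCP in y, so the fingers are past the leg. Backing straight out, then up.

```bash
python3 -m creep '[{"slide":[-10,0,0],"roll":0,"grip":0.35},{"slide":[-30,0,2],"roll":0,"grip":0.35},{"slide":[-60,0,4],"roll":0,"grip":0.35},{"slide":[-95,0,6],"roll":0,"grip":0.35},{"slide":[-130,-20,10],"roll":0,"grip":0.35},{"slide":[-160,-60,20],"roll":0,"grip":0.35},{"slide":[-180,-100,30],"roll":0,"grip":0.35},{"slide":[-180,-130,40],"roll":0,"grip":0.35},{"slide":[-180,-130,40],"roll":0,"grip":0.35}]'
python3 - <<'E'
from h import *
for n in ["scene","top","wrist"]: cv2.imwrite(f"pics/{n}15.png",snapshot(n)[:,:,::-1])
o=robot.get_obs();print(o['tool_pos'],o['wrist_force'],o['width'],o['joint_positions'])
crop('pics/scene15.png',170,50,270,200,5,'pics/g15.png');crop('pics/top15.png',290,90,460,235,4.5,'pics/t15.png')
E
```

```text
time: 16.93
tool_pos: [0.3229, -0.1136, 0.3288]
ee_rot: [-1.579, -0.012, 0.124]
wrist_force: [-0.6, 0.1, 1.4]
width: 0.0612
[ 0.32293587 -0.113722    0.32041792] [ 0.5032883   0.46877185 -0.05016274] 0.06112116734056101 [-5.04474767e-01 -3.60286250e-01  1.49390111e+00 -1.92852908e-04
  2.00653523e+00 -6.28651878e-01]
```

View pics/g15.png

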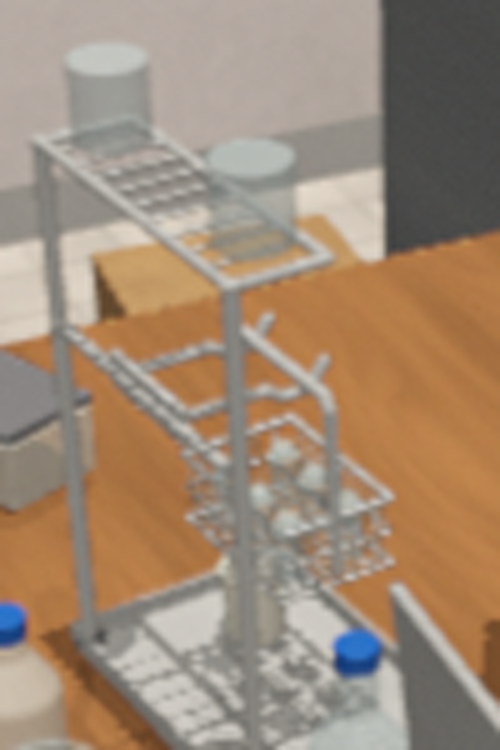

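View pics/t15.png

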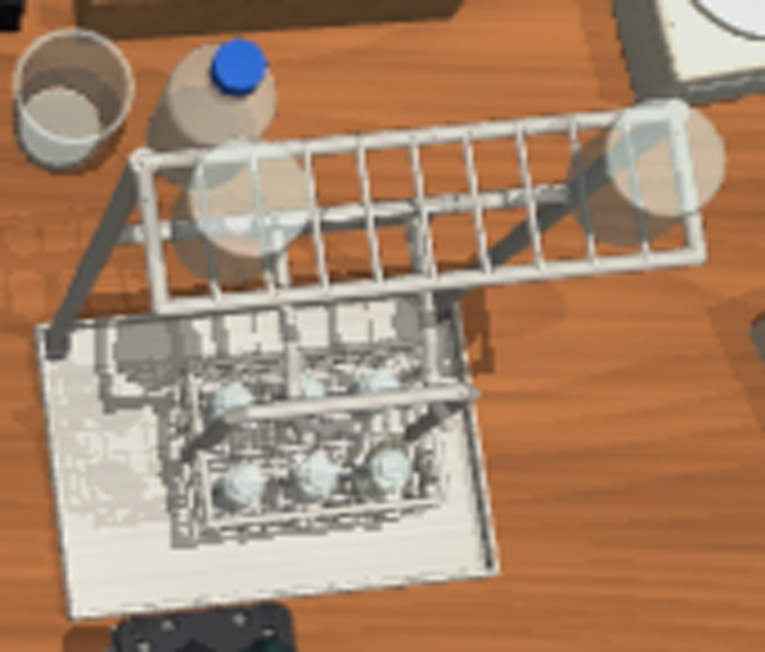

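View pics/top15.png

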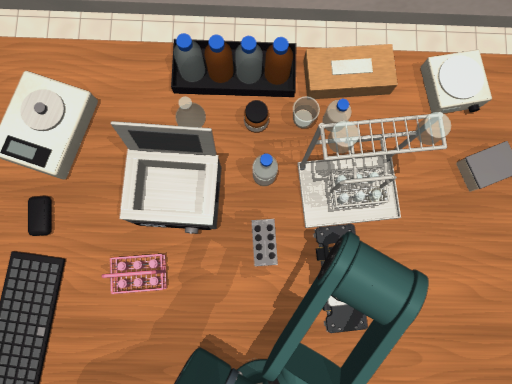

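The basket hangs on both prongs: the bar in the top crop runs (228,412)–(478,392), with prongs crossing at 293 and 432. Nothing else has moved. Next is the lid: over it with the fingers closed, to a point behind its outer face.

```bash
python3 - <<'E'
from h import *
a=onz('top',290+228/4.5,90+412/4.5,.2635);b=onz('top',290+478/4.5,90+392/4.5,.2635);d=a-b
print((a+b)/2,np.arctan2(-d[0],d[1]),np.linalg.norm(d))
print('flask',onz('top',186,103,.122),'lid edge',onz('top',111,127,.324),onz('top',211,133,.324))
E
python3 -m creep '[{"slide":[0,-40,0],"roll":0,"grip":1},{"slide":[10,-80,10],"roll":0,"grip":1},{"slide":[35,-100,40],"roll":1,"grip":1},{"slide":[70,-100,70],"roll":2,"grip":1},{"slide":[100,-100,95],"roll":3,"grip":1},{"slide":[130,-100,120],"roll":4,"grip":1},{"slide":[160,-100,145],"roll":5,"grip":1},{"slide":[190,-100,165],"roll":6,"grip":1},{"slide":[220,-100,185],"roll":7,"grip":1},{"slide":[250,-100,205],"roll":8,"grip":1},{"slide":[280,-100,230],"roll":9,"grip":1},{"slide":[310,-100,250],"roll":9,"grip":1},{"slide":[340,-100,270],"roll":9,"grip":1},{"slide":[370,-100,290],"roll":9,"grip":1},{"slide":[392,-100,304],"roll":9,"grip":1},{"slide":[392,-100,304],"roll":9,"grip":1},{"slide":[392,-100,304],"roll":9,"grip":1}]'
python3 - <<'E'
from h import *
for n in ["scene","top"]: cv2.imwrite(f"pics/{n}16.png",snapshot(n)[:,:,::-1])
o=robot.get_obs();print(o['tool_pos'],o['ee_rot'],o['wrist_force'],o['width'],o['joint_positions'])
E
```

```text
[ 0.53289589 -0.21800558  0.2635    ] 0.1073477795797853 0.125369585025079
flask [0.74479689 0.21421331 0.122     ] lid edge [0.61817202 0.33863472 0.324     ] [0.61163879 0.12961712 0.324     ]
time: 18.5
tool_pos: [0.6599, 0.232, 0.4006]
ee_rot: [-1.568, -0.006, -0.032]
wrist_force: [-0.7, 0.0, 0.4]
width: 0.0005
[0.65897992 0.23081821 0.40756965] [-1.564879   -0.01649526 -0.03331697] [0.28687751 0.35637055 1.58606192] 0.0003637986945170396 [2.55236757e-01 5.80655398e-01 2.73793273e-01 1.27870992e-03
 2.26964653e+00 2.89336127e-01]
```

View pics/scene16.png

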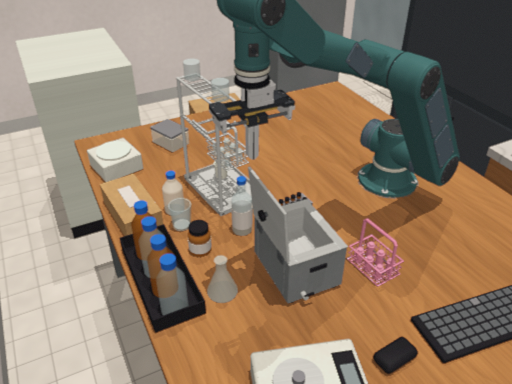

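```bash
python3 -m creep '[{"slide":[0,20,0],"roll":0,"grip":1},{"slide":[0,50,0],"roll":0,"grip":1},{"slide":[0,80,0],"roll":0,"grip":1},{"slide":[0,110,0],"roll":0,"grip":1},{"slide":[0,125,0],"roll":0,"grip":1},{"slide":[0,125,0],"roll":0,"grip":1}]'
python3 - <<'E'
from h import *
for n in ["scene"]: cv2.imwrite(f"pics/{n}17.png",snapshot(n)[:,:,::-1])
crop('pics/scene17.png',200,50,350,300,2.4,'pics/g17.png')
o=robot.get_obs();print(o['tool_pos'],o['ee_rot'],o['wrist_force'],o['joint_positions'])
E
```

```text
time: 19.1
tool_pos: [0.6594, 0.2308, 0.2793]
ee_rot: [-1.566, -0.011, -0.034]
wrist_force: [0.5, 1.1, -0.4]
width: 0.0004
[0.66027436 0.23108093 0.28208714] [-1.56522667 -0.01482028 -0.03374405] [0.49247177 0.52222866 1.06470089] [2.55058123e-01 4.38235936e-01 7.45106208e-01 1.20025446e-03
 1.94245758e+00 2.89205617e-01]
```

View pics/g17.png

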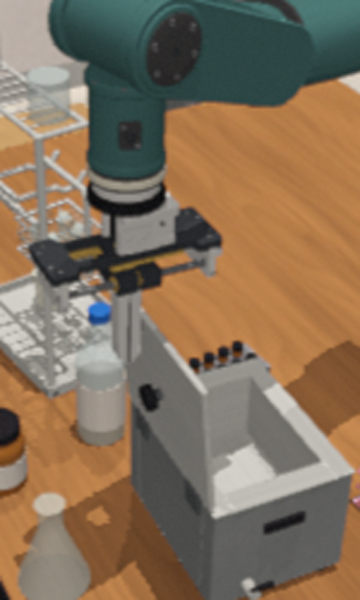

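The finger is behind the lid near its top, above the knob (knob at (150,397) in the crop), and nothing is touching. I now push along the lid's arc.

```bash
python3 -m creep '[{"slide":[-10,0,0],"roll":0,"grip":1},{"slide":[-20,0,0],"roll":0,"grip":1},{"slide":[-20,0,0],"roll":0,"grip":1},{"slide":[-20,0,0],"roll":0,"grip":1}]'; python3 -c "
from h import *
print(robot.get_obs()['tool_pos'],robot.get_obs()['wrist_force'])"
```

```text
time: 19.48
tool_pos: [0.642, 0.2329, 0.2854]
ee_rot: [-1.563, -0.022, -0.033]
wrist_force: [-0.3, -0.0, -0.4]
width: 0.0005
[0.64195458 0.23293356 0.2853587 ] [-0.33092494 -0.04505058 -0.44545686]
```

```bash
python3 -m creep '[{"slide":[-15,2,0],"roll":0,"grip":1},{"slide":[-30,4,0],"roll":0,"grip":1},{"slide":[-43,8,0],"roll":0,"grip":1},{"slide":[-56,11,0],"roll":0,"grip":1},{"slide":[-70,15,0],"roll":0,"grip":1},{"slide":[-82,21,0],"roll":0,"grip":1},{"slide":[-95,27,0],"roll":0,"grip":1},{"slide":[-95,27,0],"roll":0,"grip":1}]'
python3 - <<'E'
from h import *
for n in ["scene"]: cv2.imwrite(f"pics/{n}18.png",snapshot(n)[:,:,::-1])
crop('pics/scene18.png',200,50,350,300,2.4,'pics/g18.png')
o=robot.get_obs();print(o['tool_pos'],o['ee_rot'],o['wrist_force'])
E
```

```text
time: 20.15
tool_pos: [0.5461, 0.2365, 0.254]
ee_rot: [-1.564, -0.017, -0.032]
wrist_force: [-0.2, -0.7, 0.7]
width: 0.0005
[0.54685107 0.23635071 0.25389476] [-1.564341   -0.01674922 -0.0322497 ] [0.22450724 0.56162351 0.06563152]
```

View pics/g18.png

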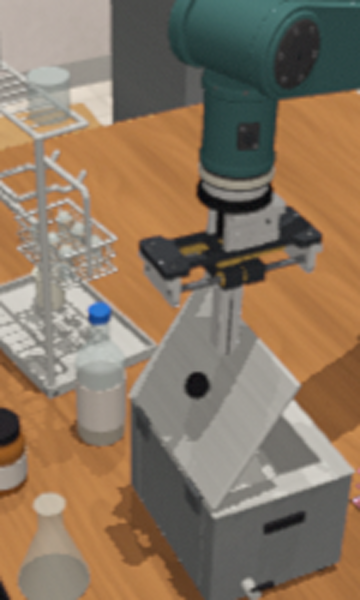

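The lid follows and is about at 1.0 rad. Continuing.

```bash
python3 -m creep '[{"slide":[-11,6,0],"roll":0,"grip":1},{"slide":[-22,13,0],"roll":0,"grip":1},{"slide":[-32,23,0],"roll":0,"grip":1},{"slide":[-41,34,0],"roll":0,"grip":1},{"slide":[-48,46,0],"roll":0,"grip":1},{"slide":[-55,58,0],"roll":0,"grip":1},{"slide":[-60,71,0],"roll":0,"grip":1},{"slide":[-64,84,0],"roll":0,"grip":1},{"slide":[-64,84,0],"roll":0,"grip":1}]'
python3 - <<'E'
from h import *
for n in ["scene"]: cv2.imwrite(f"pics/{n}19.png",snapshot(n)[:,:,::-1])
crop('pics/scene19.png',200,50,350,300,2.4,'pics/g19.png')
o=robot.get_obs();print(o['tool_pos'],o['ee_rot'],o['wrist_force'])
E
```

```text
time: 20.95
tool_pos: [0.4837, 0.2386, 0.1658]
ee_rot: [-1.566, -0.012, -0.033]
wrist_force: [0.4, -1.1, 0.3]
width: 0.0006
[0.48424602 0.23864003 0.16686003] [-1.56579678 -0.01315994 -0.03265618] [-0.36150085  0.43015278  0.93420642]
```

View pics/g19.png

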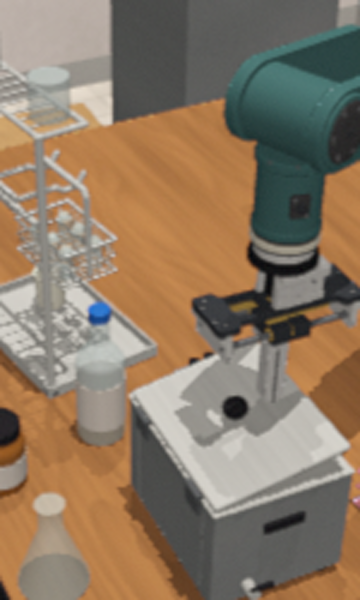

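Nearly shut, at about 0.2 rad. I press the rest down in small steps.

```bash
python3 -m creep '[{"slide":[-1,8,0],"roll":0,"grip":1},{"slide":[-2,15,0],"roll":0,"grip":1},{"slide":[-3,20,0],"roll":0,"grip":1},{"slide":[-3,20,0],"roll":0,"grip":1}]';python3 -m creep '[{"slide":[0,3,0],"roll":0,"grip":1},{"slide":[0,3,0],"roll":0,"grip":1}]';python3 -m creep '[{"slide":[0,3,0],"roll":0,"grip":1},{"slide":[0,3,0],"roll":0,"grip":1}]'
```

```text
time: 21.33
tool_pos: [0.481, 0.2388, 0.146]
ee_rot: [-1.566, -0.013, -0.033]
wrist_force: [-0.1, 0.2, 0.0]
width: 0.0005
time: 21.5
tool_pos: [0.4811, 0.2389, 0.1436]
ee_rot: [-1.566, -0.013, -0.032]
wrist_force: [-0.5, -0.1, 0.9]
width: 0.0002
time: 21.67
tool_pos: [0.4814, 0.2392, 0.1421]
ee_rot: [-1.565, -0.015, -0.032]
wrist_force: [-2.6, -0.8, 6.1]
width: 0.0004
```

```bash
python3 -m creep '[{"slide":[0,2,0],"roll":0,"grip":1},{"slide":[0,2,0],"roll":0,"grip":1}]'
python3 - <<'E'
from h import *
for n in ["scene"]: cv2.imwrite(f"pics/{n}20.png",snapshot(n)[:,:,::-1])
crop('pics/scene20.png',240,150,350,300,4,'pics/g20.png')
E
```

```text
time: 21.83
tool_pos: [0.4815, 0.2392, 0.1421]
ee_rot: [-1.564, -0.016, -0.032]
wrist_force: [-3.6, -2.0, 10.9]
width: 0.0006
```

View pics/g20.png

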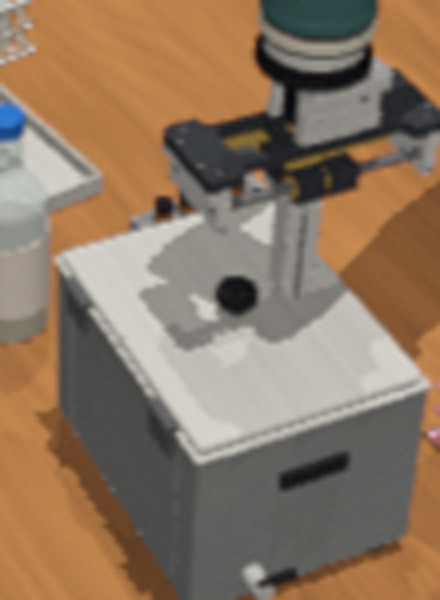

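The lid is flat on the rim, and the TCP has stopped going down as the force rises, so it is shut. I lift away clear of everything and do the last checks.

```bash
python3 -m creep '[{"slide":[0,-5,0],"roll":0,"grip":1},{"slide":[0,-25,0],"roll":0,"grip":1},{"slide":[-10,-60,0],"roll":0,"grip":1},{"slide":[-50,-100,0],"roll":0,"grip":1},{"slide":[-90,-130,0],"roll":0,"grip":1},{"slide":[-110,-140,0],"roll":0,"grip":1},{"slide":[-110,-140,0],"roll":0,"grip":1},{"slide":[-110,-140,0],"roll":0,"grip":1}]'
python3 - <<'E'
from h import *
for n in ["scene","top"]: cv2.imwrite(f"pics/{n}21.png",snapshot(n)[:,:,::-1])
o=robot.get_obs();print(o['tool_pos'],o['wrist_force'],abs(o['qvel']).max())
a=cv2.imread('pics/top0.png').astype(int);b=cv2.imread('pics/top21.png').astype(int)
crop('pics/scene21.png',160,50,360,300,2.4,'pics/g21.png')
E
```

```text
time: 22.55
tool_pos: [0.3692, 0.2426, 0.2801]
ee_rot: [-1.562, -0.02, -0.031]
wrist_force: [-0.4, -0.5, 1.0]
width: 0.0005
[0.36967324 0.24181286 0.27630115] [ 0.67663198  0.05445632 -0.66978269] 0.03183436447647179
```

View pics/g21.png

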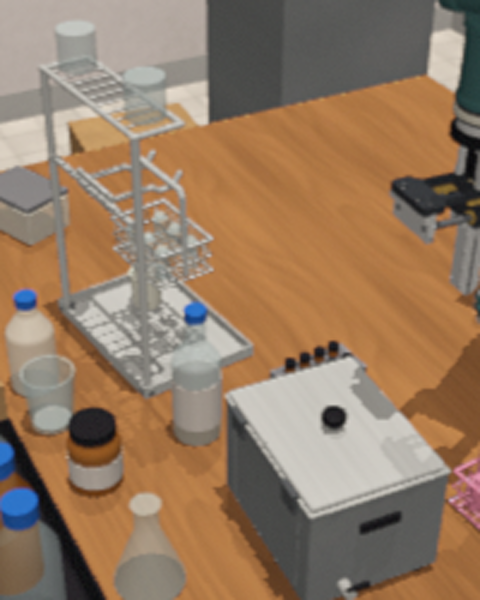

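View pics/top21.png

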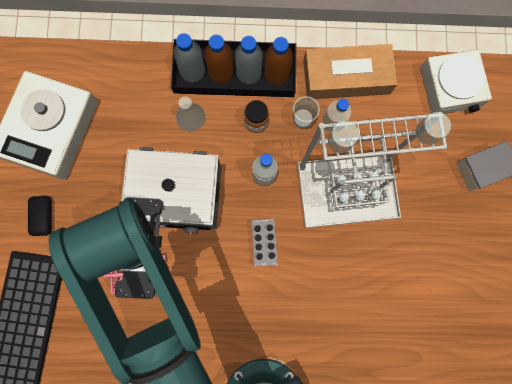

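```bash
python3 -m creep '[{"slide":[0,0,0],"roll":0,"grip":1},{"slide":[0,0,0],"roll":0,"grip":1},{"slide":[0,0,0],"roll":0,"grip":1},{"slide":[0,0,0],"roll":0,"grip":1}]'; python3 -c "
from bench import ticket
print(ticket.close_job())"
```

```text
time: 22.98
tool_pos: [0.3697, 0.2417, 0.2763]
ee_rot: [-1.566, -0.012, -0.033]
wrist_force: [-0.6, -0.9, -0.4]
width: 0.0001
the job is handed in; nothing more can be done
None
```

The basket hangs by its handle on both prongs of the stand's hook, the bath lid is shut, and I handed the job in at about 23 s of the 66 s. The hand-in gave no verdict.

**Basket:** I regripped it twice inside the bath. The shelf meant I had to hold the bar deep in the fingers and outside the prongs. Its far end sagged about 6–8 mm on the way, and it looks level where it hangs. After letting go I slid the fingers out sideways past the handle leg.

**Lid:** I pushed it shut from behind with closed fingers.

**Last checks:**
- **Hook:** The bar centre measured about 12 mm from my estimate of the hook seat (limit 27 mm), and its yaw was within 0.02 rad of the stand's. I did not measure the hung bar's height; I judged it from the pictures.
- **Lid:** It lies flat on the rim in the pictures. The fingers stopped going down while the force rose to 11 N.
- **Rest of the scene:** By eye, the bottles, glassware, rack and cup stand where they were. The gripper is clear of everything.

**What disagreed:**
- The cameras showed the fingertips about 22 mm behind the stated TCP.
- The top and wrist views differed by about 7 mm on where the bar's middle was along its length.
- My hook seat estimates spread over about 8 mm.

I allowed for all three with extra clearance.

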